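Hook an adapter plate into its receiver, press it down and lock it

TASK

Load the adapter plate into the receiver: rest its thin tongue edge on the rear pads first, tilted with the front high, and slide it in under the claw. Then pivot the plate down by pressing its front edge until the spring catch snaps over it, and push the locking slide fully home behind the catch. Leave the other things on the desk where they are.

Things in the scene. Friction and masses are not known exactly. Their poses are not given: they have to be found in the camera images.
- adapter_plate: Heavy flat part: milled aluminium plate, about 0.8 kg, lying loose on the desk. Slab 130 (x) x 110 (y) x 12 mm; origin at the centre of its underside, z up. At its +x end a tongue 90 wide, 6 thick, flush with the underside, sticks out 16 mm. On top, central, an upright grip bar, 18 thick (x) x 52 (y), from z = 12 to 42 mm: pick it up here. The rest of the top is clear.
- tongue_edge (a point): Middle of the lower outer edge of the plate's tongue, at (81, 0, 0) mm in the plate's frame: the edge that is rested first and on which the plate pivots.
- front_edge (a point): Middle of the upper front edge of the plate (opposite the tongue), at (-65, 0, 12) mm in the plate's frame. The place to press is the clear top some 20 mm behind this edge.
- receiver: The fixture, fixed on the desk: dark steel base 218 (x) x 160 (y) mm; origin on the desk below the seat's middle, x toward the claw (about away from the robot), z up. From front to rear: locking slide, spring catch, two lifters with two guide pins beside them, two rear rest pads, claw. Coordinates below given 'in R' are mm in this frame.
- seat (a point): Where the plate's origin lies when it is seated, at (0, 0, 30) in R; plate and receiver axes then agree and the plate's top is at z = 42 to 44. Rest pads have their tops at z = 30, the rear two from x = 52 to 82 at y = -34 and 34, each 24 wide.
- claw_mouth (a point): Middle of the claw's mouth at pad height, (72.5, 0, 30) in R. Lip over x = 72.5 to 82.5, underside z = 41.5, top z = 50; back stop x = 82.5; cheeks at y = -49 and 49 (from x = 66, 50 high) leave the tongue 4 mm each side. The plate goes in only tilted, front high, by 0.24 to 0.3 rad so as to pass over the catch; pushed in, the tongue edge is at x = 79 to 82.
- lifters (a point): Midpoint of the tops of two spring lifter pins, 12 mm thick, (-30, 0, 50) in R, pins at y = -28 and 28. They carry the front of the hooked plate at about 0.18 rad; together they push up with 8 N, and 10 N when pressed down 20 mm to pad height. Two pointed guide pins, 12 mm thick, at x = -30, y = -65 and 65, tops z = 48, clear the plate by 4 mm each side.
- spring_catch (a joint): Sprung hook at the middle of the front, 28 mm wide: arm at x = -76 to -68 in R, nose toward the plate to x = -60, underside z = 43.5, sloping top; highest point z = 65. In rad: 0 closed, to 0.35 swung outward. The plate's front edge pressed down pushes it out and it snaps back over the plate; with the lifters this takes 10 to 20 N. No need to touch it.
- lock_slide (a joint): Locking slide in front of the catch; value in m: starts near 0 (open), 0.040 fully home, moving along the receiver's +y. Friction about 2 N; it stays where it is left. Home, its bar stands behind the catch, which then cannot open; while the catch is pushed outward the bar cannot pass.
- lock_knob (a point): On the axis of the slide's upright black knob, 16 mm in diameter, z = 40 to 60 above the desk, over a steel carriage with its top at z = 32; at (-94, -62 + slide value, 50) in R. Nothing stands on its -y side, so it can be pushed from there.
- sample_adapter: Bystander: small flat milled aluminium sample part, 100 x 80 x 12 mm, without grip bar, lying to the left.
- magnet_dish: Bystander: round steel dish with screws, 84 mm across, 16 mm high, at the left.
- screwdriver: Bystander: screwdriver with a red and black handle, 177 mm long, at the right.
- v_block: Bystander: steel V-block, 60 x 50 x 40 mm, behind the work.
Not all that is in view belongs to the job. Several things have the shape of the adapter_plate; the one meant has the colours described above.

How it is judged:
On the way, in this order (a step that is already met when the one before it is completed fails the run):
1. the plate is lifted off the desk (height (world z) of adapter_plate above 0.03 m), for 0.1 s.
2. the tongue edge rests on the rear pads under the claw's lip while the front is still high (x of tongue_edge in the frame of receiver between 0.0765 and 0.085 m and y of tongue_edge in the frame of receiver between -0.007 and 0.007 m and z of tongue_edge in the frame of receiver between 0.027 and 0.0345 m and angle between adapter_plate's own z axis and vertical between 0.1 and 0.4 rad and contact force between adapter_plate and receiver above 0.3 N), for 0.2 s.
3. the plate is pivoted down flat and the spring catch has snapped over its front edge (x of tongue_edge in the frame of receiver between 0.0765 and 0.085 m and y of tongue_edge in the frame of receiver between -0.007 and 0.007 m and z of tongue_edge in the frame of receiver between 0.027 and 0.0345 m and angle between adapter_plate's own z axis and vertical below 0.035 rad and z of front_edge in the frame of receiver below 0.0455 m and y of front_edge in the frame of receiver between -0.009 and 0.009 m and value of joint spring_catch below 0.04 rad), for 0.2 s.
4. the locking slide is pushed home (value of joint lock_slide above 0.035 m), for 0.1 s.
At the end, for the whole second after the job is handed in: Plate flat (tilt under 0.035 rad), tongue edge 4 mm or more in under the lip and within 7 mm of the middle, upper front edge at most 45.5 mm above the desk and within 9 mm of the middle, catch sprung back (under 0.04 rad), slide at least 35 mm along, all at rest (all of step 3 and value of joint lock_slide above 0.035 m and linear speed of adapter_plate below 0.02 m/s); the robot touches nothing.
It fails at once if the sample adapter is shifted by more than 30 mm (distance of sample_adapter from where it was at the start of the episode above 0.03 m).
It fails at once if the magnet dish is shifted by more than 30 mm (distance of magnet_dish from where it was at the start of the episode above 0.03 m).
It fails at once if the screwdriver is shifted by more than 30 mm (distance of screwdriver from where it was at the start of the episode above 0.03 m).
It fails at once if the v block is shifted by more than 30 mm (distance of v_block from where it was at the start of the episode above 0.03 m).
It also fails if it takes over 48 s, if anything falls off the work surface, if the arm or the gripper's body presses on something with over 40 N, if the wrist force passes 120 N, or if a joint passes its speed limit or range.

ROBOT

A 7-joint arm with a two-finger parallel gripper is mounted at the origin on a cart in front of the work surface, level with it; the furniture and walls round the work are solid. World frame = base frame: x ahead of the robot, y to its left, z up, the work surface at z = 0. Lengths are in m, angles in rad, forces in N, time in s.
With the tool pointing down it reaches from about 0.425 to 1.025 m from the base axis. Payload 3.6 kg.
Tool frame: the origin (TCP) lies between the finger pads; the fingertips stand 17 mm ahead of it and the grasp point (between the pads) lies 2 mm behind it (env.tip_extent is the distance from the TCP to the fingertips, in m); y points along the fingers, x is the direction in which the jaws open and shut, and the axes are right-handed (so a half turn about y gives the same grasp; the last joint's range is limited). The gripper opens to 85 mm and grips with 20 to 120 N. Pads are 22 mm wide; open, the fingers measure 114 mm over their backs; the gripper's body (76 mm by 85 mm) begins 54 mm behind the grasp point. The pads swing forward as they close: fully open they stand 13 mm farther back than shut.
Start: joints at [-0.093, 0.591, 0.048, 1.609, -0.033, 0.943, -0.034], TCP at [0.725, 0, 0.248] pointing down, gripper open.
Joint ranges: [-2.69, 2.69], [-0.47, 2.24], [-1.27, 1.36], [0.19, 2.51], [-1.53, 4.68], [0.08, 2.07], [-3.09, 3.09]. Speed limits (rad/s): [2.57, 2.57, 3.14, 3.14, 3.14, 3.14, 3.14].

INTERFACE

Orientations are given as a 3x3 rotation matrix whose columns are the frame's x, y, z axes.
In Python, from bench import env gives the robot as it stands.
- The arm moves only by the shell command python3 -m handwheel 'ROWS' [FORCE]. ROWS is JSON, a list of rows, each an object of numbers: "x", "y", "z": the shift along the tool's x, y, z scaled (see below); "roll": the turn about the tool's y scaled (see below); "jaw": the closure, from 0 (fully open) to 1 (shut). In form: [{"x": .., "y": .., "z": .., "roll": .., "jaw": ..}, ...]. A call has 1 to 5 rows; each row is the pose to reach, as a shift and turn from the pose measured when the call began, along the tool's axes at that moment; what a row does not reach only later rows make up. The controller multiplies each number of a shift by 200 mm and each number of a turn by 90 degrees. A row lasts 1/10 s, in which the tool goes at most 50 mm and 8.59 degrees, less where a joint would pass 70% of its speed; a pose out of reach is approached as far as the arm can. A call with a number of a shift or a turn outside -1 to 1 is refused whole. A call with a gripper value outside its range is refused whole. The fingers move at their own pace and stop on an object; FORCE is the grip in N (left out, the last holds). Time passes only in rows, so rows that repeat a pose let the fingers close. It gives the time, the measured TCP pose, the force and the opening at its end, in the units of the state.
- env.observe(): the state, without advancing time (a new reading comes with each control period).
- env.read_camera(name): name is "scene" or "side" or "wrist"; returns the picture (400x640x3 uint8, red, green, blue); there is no depth.
- env.calibration(name): a dict with "fx", "fy", "cx", "cy" (pixels), "dist_coeffs" ([k1, k2, p1, p2, k3] as OpenCV has them; the pictures are not rectified), "eye" and "attitude" of the camera in the world; the wrist camera has in their place "T_tool_cam" (4x4, takes a point from camera to tool coordinates, whose origin is the TCP and whose axes are the tool frame's). Camera axes: x right, y up, looking along -z (the intrinsics and any distortion apply to the point x, -y, -z); pixel columns grow to the right and rows downward; lengths in m; the calibration is good to about 2 mm. A picture is of the moment at which its call begins: read the wrist's pose just before it. calibration takes no time and is no camera call.
- env.hand_in(): hands the job in, once; it reports no verdict.
The state is a dict: "t": time; "qpos": joint angles; "qvel": joint speeds; "tau": joint torques, N m; "tcp_pos": TCP position; "eef_rot": TCP orientation; "wrist_force": force on the tool from outside, world axes, zero at the start; "ft_torque": the same for the moment, N m; "grip_width": opening from 0.0 (shut) to 1.0 (fully open).
Only numpy, scipy, OpenCV 4.12 (cv2) and the standard library are available. Lean on these libraries where they do the work, as an engineer would, in place of code of your own. Each camera call takes 0.05 s, during which the arm holds its last target.

## Working session

There is one attempt and no reset: what is moved stays moved. The work goes in short steps, Python scripts to look and compute and a shell command to move; the robot and the scene stay as the last step left them, time stands still between calls to the robot, and variables do not carry over. Pictures are saved under pics/ and viewed, and the job is handed in when it is done.

```bash
ls; mkdir -p pics; python3 - <<'E'
from bench import env
import cv2
s=env.observe(); print({k:(v if not hasattr(v,'round') else v) for k,v in s.items()})
for n in ["scene","side","wrist"]:
    im=env.read_camera(n); cv2.imwrite(f"pics/{n}0.png",im[:,:,::-1]); print(n,env.calibration(n))
E
```

```text
pics
{'t': 0.0, 'qpos': array([-0.09352336,  0.5921326 ,  0.04828657,  1.60985094, -0.03330693,
        0.94270813, -0.03369779]), 'qvel': array([-0.0019254 , -0.00069389,  0.00088728, -0.00040958,  0.00065515,
       -0.00099132, -0.00082968]), 'tau': array([ 3.78132427e-04, -5.48684978e+01,  1.54672019e+00, -1.98121297e+01,
        9.43630905e-03,  8.90732801e-03, -1.16924070e-05]), 'tcp_pos': array([7.24193169e-01, 3.46781949e-05, 2.47120126e-01]), 'eef_rot': array([[ 9.99997368e-01, -2.29143767e-03, -1.12414900e-04],
       [ 1.12147309e-04, -1.16906777e-04,  9.99999987e-01],
       [-2.29145078e-03, -9.99997368e-01, -1.16649491e-04]]), 'wrist_force': array([-0.25051896,  0.19102381, -0.47579951]), 'ft_torque': array([ 0.02611163, -0.00474617,  0.02521654]), 'grip_width': 0.9997102992333764}
scene {'fx': 472.39786375894823, 'fy': 472.39786375894823, 'cx': 319.2949317396914, 'cy': 201.57777141697667, 'dist_coeffs': array([-0.01931936,  0.        ,  0.        ,  0.        ,  0.        ]), 'eye': array([-0.00689383,  0.90246076,  1.00153023]), 'attitude': array([[-0.79991443,  0.403
[... 375 characters left out ...]
ude': array([[ 0.87002629,  0.19428005, -0.45311094],
       [-0.49252533,  0.30197304, -0.8162298 ],
       [-0.02174988,  0.93330999,  0.35841233]])}
wrist {'fx': 316.9864700793926, 'fy': 316.9864700793926, 'cx': 320.12424538861524, 'cy': 198.71845921122573, 'dist_coeffs': array([-0.0229133,  0.       ,  0.       ,  0.       ,  0.       ]), 'T_tool_cam': array([[ 9.99999812e-01,  3.08239839e-04,  5.30209057e-04,
         2.46455598e-04],
       [ 4.30622458e-04,  2.62677437e-01, -9.64883609e-01,
        -1.27042211e-01],
       [-4.36689525e-04,  9.64883656e-01,  2.62677255e-01,
         6.65025346e-02],
       [ 0.00000000e+00,  0.00000000e+00,  0.00000000e+00,
         1.00000000e+00]])}
```

View pics/scene0.png

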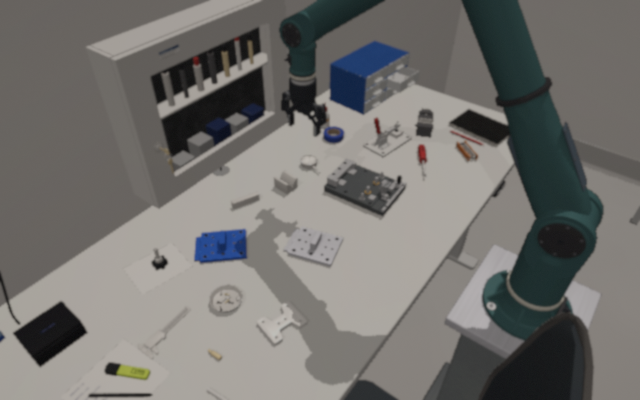

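View pics/side0.png

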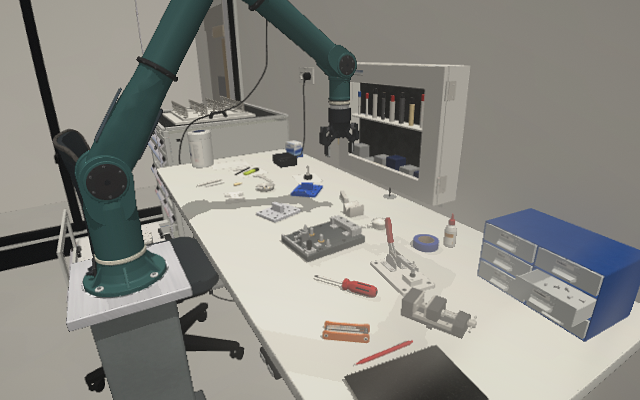

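View pics/wrist0.png

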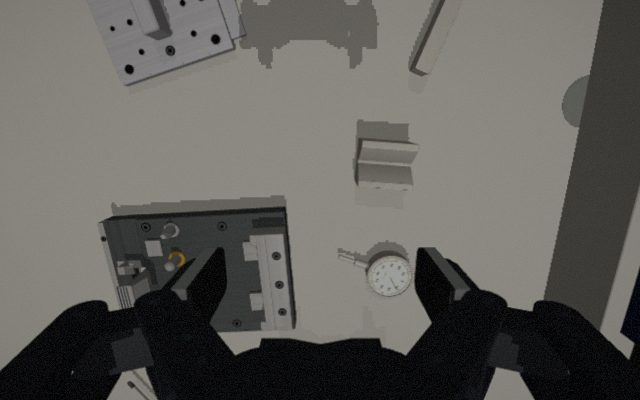

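```bash
cat > h.py <<'E'
import numpy as np, cv2
from bench import env
def cam(n,s=None):
    c=env.calibration(n)
    K=np.array([[c['fx'],0,c['cx']],[0,c['fy'],c['cy']],[0,0,1.]])
    if n=='wrist':
        s=s or env.observe(); T=np.array(c['T_tool_cam'])
        R=s['eef_rot']@T[:3,:3]; e=s['tcp_pos']+s['eef_rot']@T[:3,3]
    else: R=np.array(c['attitude']); e=np.array(c['eye'])
    return K,np.array(c['dist_coeffs']),R,e
def ray(C,uv):
    K,d,R,e=C
    p=cv2.undistortPoints(np.array(uv,float).reshape(-1,1,2),K,d).reshape(-1,2)
    v=np.c_[p[:,0],-p[:,1],-np.ones(len(p))]@R.T
    return e,v/np.linalg.norm(v,axis=1)[:,None]
def onplane(C,uv,z):
    e,v=ray(C,uv); return e+v*((z-e[2])/v[:,2])[:,None]
def proj(C,P):
    K,d,R,e=C
    q=(np.atleast_2d(P)-e)@R; q=np.c_[q[:,0],-q[:,1],-q[:,2]]
    return cv2.projectPoints(q,np.zeros(3),np.zeros(3),K,d)[0].reshape(-1,2)
E
python3 - <<'E'
from h import *
C=cam('scene')
for n,uv,z in [('alu',(314,245),.02),('blue',(222,245),.02),('rec',(365,187),.03),('sample',(280,322),.012)]:
    print(n,onplane(C,[uv],z).round(3))
C=cam('wrist'); print(onplane(C,[(287,211),(295,329),(103,222)],.03).round(3))
im=cv2.imread('pics/scene0.png')
cv2.imwrite('pics/crop0.png',cv2.resize(im[150:350,170:430],None,fx=3,fy=3,interpolation=cv2.INTER_CUBIC))
E
```

```text
alu [[0.548 0.177 0.02 ]]
blue [[0.755 0.334 0.02 ]]
rec [[ 0.566 -0.115  0.03 ]]
sample [[0.463 0.425 0.012]]
[[ 0.686 -0.042  0.03 ]
 [ 0.692 -0.199  0.03 ]
 [ 0.471 -0.055  0.03 ]]
```

View pics/crop0.png

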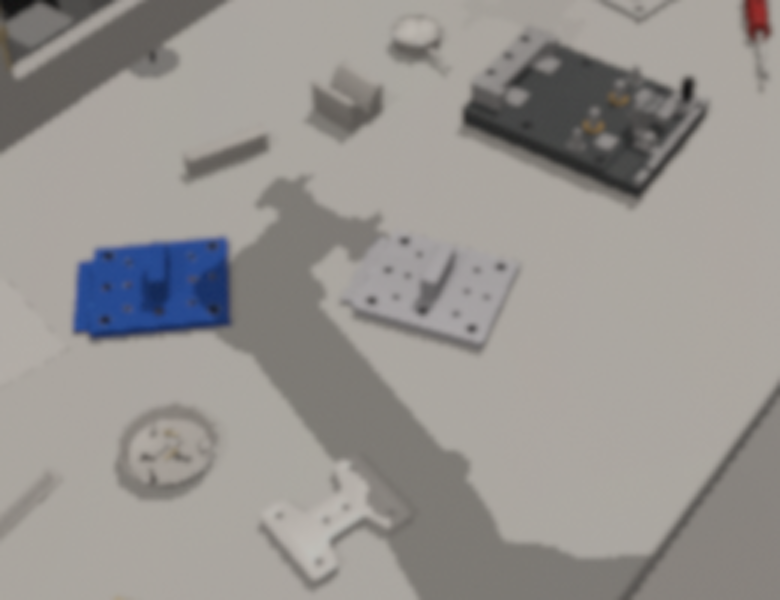

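The plates sharing this shape are the grey aluminium one at scene px (314,245) and the blue one at (222,245). The grey one fits: it is milled aluminium, with an upright grip bar and a tongue on its far end, and the crop confirms this. The receiver is at (365,187). I'll move the wrist camera over the plate next.

```bash
python3 -m handwheel '[{"x":-0.8,"y":0,"z":0.25,"roll":0,"jaw":0},{"x":-0.8,"y":0,"z":0.25,"roll":0,"jaw":0},{"x":-0.8,"y":0,"z":0.25,"roll":0,"jaw":0},{"x":-0.8,"y":0,"z":0.25,"roll":0,"jaw":0},{"x":-0.8,"y":0,"z":0.25,"roll":0,"jaw":0}]'; python3 - <<'E'
from h import *
s=env.observe(); print(s['t'],s['tcp_pos'],s['qvel'].round(3))
cv2.imwrite('pics/w1.png',env.read_camera('wrist')[:,:,::-1])
import pickle; pickle.dump({k:s[k] for k in('tcp_pos','eef_rot')},open('w1.pkl','wb'))
E
```

```text
t: 0.65
tcp_pos: [0.5605, 0.0513, 0.2473]
eef_rot: [[1.0, -0.005, -0.003], [0.003, 0.0, 1.0], [-0.005, -1.0, 0.0]]
wrist_force: [0.2, 0.7, 0.2]
grip_width: 1.003
0.65 [0.56052033 0.05127023 0.24733571] [ 0.02   0.036  0.028 -0.094  0.011 -0.024  0.012]
```

View pics/w1.png

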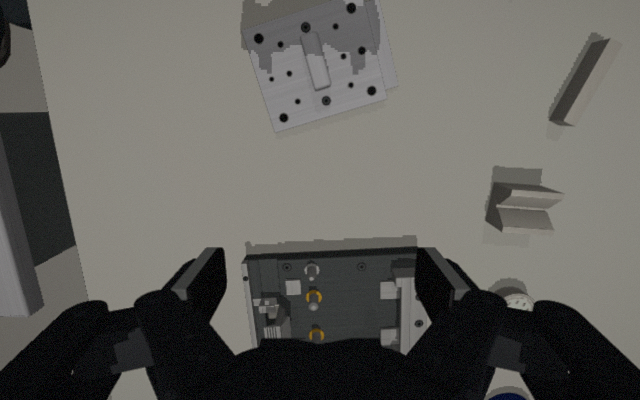

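```bash
python3 - <<'E'
import cv2
im=cv2.imread('pics/w1.png')
cv2.imwrite('pics/w1c.png',cv2.resize(im[0:140,230:410],None,fx=4,fy=4,interpolation=cv2.INTER_CUBIC))
E
```

```text
(no output)
```

View pics/w1c.png

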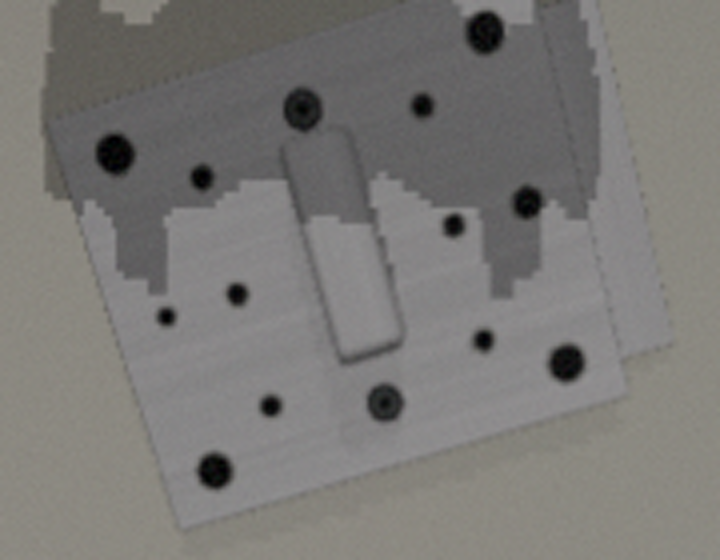

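```bash
python3 - <<'E'
from h import *
import pickle
s=pickle.load(open('w1.pkl','rb')); C=cam('wrist',s)
f=lambda pts: np.array(pts)/4.0+[230-.0,0]
c=onplane(C,f([(48,120),(182,528),(626,393)]),.012)[:,:2]
print(c.round(4), np.linalg.norm(c[1]-c[0]),np.linalg.norm(c[2]-c[1]))
print('centre',(c[0]+c[2])/2, 'yaw',np.degrees(np.arctan2(*(c[2]-c[1])[::-1])),np.degrees(np.arctan2(*(c[0]-c[1])[::-1]))-90)
b=onplane(C,f([(283,150),(350,128),(403,340),(340,362)]),.042)[:,:2]
print(b.round(4),b.mean(0),np.linalg.norm(b[1]-b[2]),np.linalg.norm(b[0]-b[1]),np.degrees(np.arctan2(*(b[1]-b[2])[::-1]))-90,np.degrees(np.arctan2(*(b[0]-b[3])[::-1]))-90)
t=onplane(C,f([(672,343),(583,0)]),.006)[:,:2];print(t)
E
```

```text
[[0.4774 0.2013]
 [0.5091 0.0966]
 [0.6316 0.1333]] 0.10937986837728485 0.12792260493917054
centre [0.55450631 0.16727969] yaw 16.64265863395248 16.837126511584188
[[0.5405 0.1877]
 [0.5566 0.1925]
 [0.5698 0.1444]
 [0.5541 0.1391]] [0.55526597 0.16590961] 0.04993015406019436 0.01679608519193096 15.3050413273602 15.66778489527961
[[0.64475    0.14676804]
 [0.61647852 0.23128823]]
```

Plate: the three top corners give sides of 109 x 128 mm (true 110 x 130), centre (0.555, 0.167), yaw about 16.5°, and the bar agrees. Next I'll look at the receiver.

```bash
python3 -m handwheel '[{"x":0.1,"y":0,"z":-1,"roll":0,"jaw":0},{"x":0.1,"y":0,"z":-1,"roll":0,"jaw":0},{"x":0.1,"y":0,"z":-1,"roll":0,"jaw":0},{"x":0.1,"y":0,"z":-1,"roll":0,"jaw":0},{"x":0.1,"y":0,"z":-1,"roll":0,"jaw":0}]'; python3 - <<'E'
from h import *
s=env.observe(); print(s['t'],s['tcp_pos'],s['qvel'].round(3))
im=env.read_camera('wrist')[:,:,::-1];cv2.imwrite('pics/w2.png',im)
cv2.imwrite('pics/w2c.png',cv2.resize(im[60:260,190:440],None,fx=3.2,fy=3,interpolation=cv2.INTER_CUBIC))
import pickle; pickle.dump({k:s[k] for k in('tcp_pos','eef_rot')},open('w2.pkl','wb'))
E
```

```text
t: 1.2
tcp_pos: [0.5846, -0.1617, 0.2481]
eef_rot: [[1.0, 0.0, 0.013], [-0.013, -0.007, 1.0], [0.001, -1.0, -0.007]]
wrist_force: [-0.2, -0.4, 0.2]
grip_width: 1.001
1.2 [ 0.58457038 -0.1616566   0.24813236] [-0.059 -0.012 -0.094  0.035 -0.053  0.017 -0.043]
```

View pics/w2c.png

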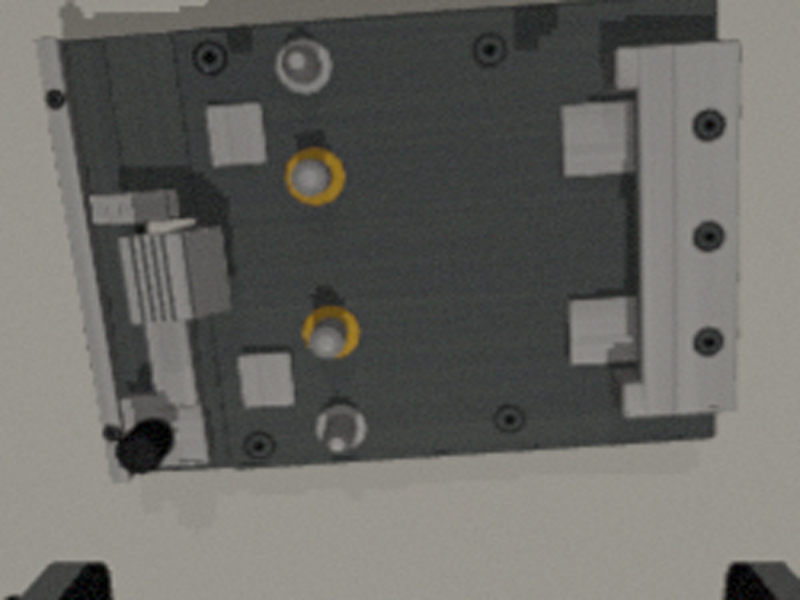

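View pics/w2.png

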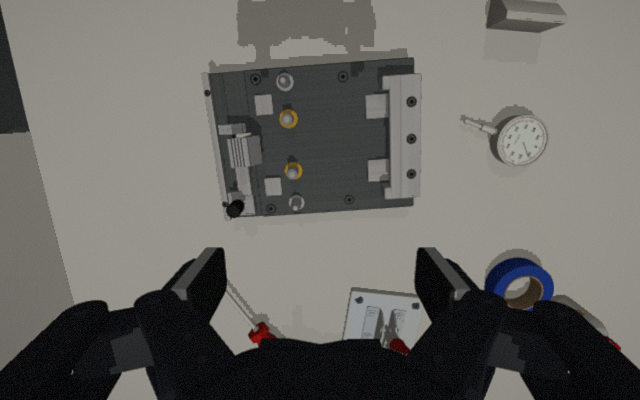

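```bash
python3 - <<'E'
from h import *
import pickle
s=pickle.load(open('w2.pkl','rb')); C=cam('wrist',s)
f=lambda p: np.array([p[0]/3.2+190,p[1]/3+60])
F=[((562,103),(52,46,30)),((565,177),(52,22,30)),((569,300),(52,-22,30)),((572,363),(52,-46,30)),
((302,60),(-30,65,48)),((311,174),(-30,28,50)),((327,342),(-30,-28,50)),((337,440),(-30,-65,48)),
((708,237),(None,0,50)),((145,440),(-94,-62,60))]
P=[];Q=[]
for uv,r in F:
    w=onplane(C,[f(uv)],r[2]/1000)[0]; print(r,w.round(4))
    if r[0] is not None: P.append(r[:2]);Q.append(w[:2])
P=np.array(P)/1000.;Q=np.array(Q)
def fit(P,Q):
    p=P.mean(0);q=Q.mean(0);U,S,V=np.linalg.svd((P-p).T@(Q-q));R=V.T@U.T
    return R,q-R@p
for idx in (range(4),range(8),range(10-1)):
    R,t=fit(P[list(idx)],Q[list(idx)]);print(t.round(4),np.degrees(np.arctan2(R[1,0],R[0,0])));print(((Q-t)@R-P).round(4)*1000)
E
```

```text
(52, 46, 30) [ 0.6331 -0.0791  0.03  ]
(52, 22, 30) [ 0.6346 -0.104   0.03  ]
(52, -22, 30) [ 0.6371 -0.1476  0.03  ]
(52, -46, 30) [ 0.6387 -0.1711  0.03  ]
(-30, 65, 48) [ 0.5513 -0.0655  0.048 ]
(-30, 28, 50) [ 0.5528 -0.1014  0.05  ]
(-30, -28, 50) [ 0.5557 -0.1581  0.05  ]
(-30, -65, 48) [ 0.5576 -0.1943  0.048 ]
(None, 0, 50) [ 0.6776 -0.1236  0.05  ]
(-94, -62, 60) [ 0.4962 -0.1898  0.06  ]
[ 0.584  -0.1286] 3.4655596855238175
[[-0.   0.4]
 [ 0.1 -0.5]
 [-0.1 -0.2]
 [ 0.1  0.3]
 [ 1.2 -0.1]
 [ 0.6  1. ]
 [ 0.   0.3]
 [-0.3  1. ]
 [ 2.7  6.2]]
[ 0.5841 -0.1282] 3.0474215697625615
[[-0.5  0.5]
 [-0.3 -0.5]
 [-0.2 -0.2]
 [ 0.2  0.3]
 [ 0.6 -0.6]
 [ 0.2  0.4]
 [ 0.  -0.3]
 [-0.   0.4]
 [ 2.9  5.2]]
[ 0.5845 -0.1276] 2.5934379809236714
[[-1.3  0.3]
 [-0.8 -0.7]
 [-0.4 -0.3]
 [ 0.2  0.1]
 [-0.3 -1.4]
 [-0.4 -0.4]
 [-0.1 -1.1]
 [ 0.1 -0.4]
 [ 3.   3.9]]
```

Receiver fit: 8 points agree to within 0.6 mm, with origin (0.584, -0.128), yaw 3.1°, and the slide near 5 mm. The tool can only yaw, so I'll grip the bar across its 52 mm ends. The plate can then be pivoted about the jaw axis by pressing its front underside on the claw's top. Going to the plate now.

```bash
python3 -m handwheel '[{"x":-0.1,"y":0,"z":1,"roll":0.81,"jaw":0},{"x":-0.1,"y":0,"z":1,"roll":0.81,"jaw":0},{"x":-0.1,"y":0,"z":1,"roll":0.81,"jaw":0},{"x":-0.1,"y":0,"z":1,"roll":0.81,"jaw":0},{"x":-0.1,"y":0,"z":1,"roll":0.81,"jaw":0}]' 40; cat > go.py <<'E'
# print tool-axis units needed to reach a world TCP target and yaw of tool x axis (deg)
import sys; from h import *
def need(x,y,z,yaw):
    s=env.observe(); R=s['eef_rot']
    d=R.T@(np.array([x,y,z])-s['tcp_pos'])/0.2
    cur=np.degrees(np.arctan2(R[1,0],R[0,0])); r=-((yaw-cur+180)%360-180)/90
    print('t %.2f tcp %s yaw %.2f | x %.3f y %.3f z %.3f roll %.3f | F %s w %.3f j7 %.2f'%(s['t'],s['tcp_pos'].round(4),cur,*d,r,s['wrist_force'].round(1),s['grip_width'],s['qpos'][6]), 'tilt y-axis',R[:,1].round(3))
if __name__=='__main__': need(*map(float,sys.argv[1:5]))
E
python3 go.py 0.555 0.166 0.12 -73.5
```

```text
t: 1.75
tcp_pos: [0.5666, 0.0539, 0.2467]
eef_rot: [[0.738, -0.001, 0.675], [-0.675, 0.003, 0.738], [-0.003, -1.0, 0.002]]
wrist_force: [0.1, 0.1, -0.4]
grip_width: 0.997
t 1.75 tcp [0.5666 0.0539 0.2467] yaw -42.44 | x -0.420 y 0.635 z 0.373 roll 0.345 | F [ 0.1  0.1 -0.4] w 0.997 j7 -0.78 tilt y-axis [-0.001  0.003 -1.   ]
```

```bash
python3 -m handwheel '[{"x":-0.42,"y":0.2,"z":0.373,"roll":0.345,"jaw":0},{"x":-0.42,"y":0.4,"z":0.373,"roll":0.345,"jaw":0},{"x":-0.42,"y":0.635,"z":0.373,"roll":0.345,"jaw":0},{"x":-0.42,"y":0.635,"z":0.373,"roll":0.345,"jaw":0},{"x":-0.42,"y":0.635,"z":0.373,"roll":0.345,"jaw":0}]'; python3 go.py 0.555 0.166 0.031 -73.5; python3 - <<'E'
from h import *
import pickle
s=env.observe()
im=env.read_camera('wrist')[:,:,::-1];cv2.imwrite('pics/w3.png',im)
pickle.dump({k:s[k] for k in('tcp_pos','eef_rot')},open('w3.pkl','wb'))
E
```

```text
t: 2.25
tcp_pos: [0.5516, 0.1704, 0.1154]
eef_rot: [[0.291, -0.009, 0.957], [-0.957, 0.002, 0.291], [-0.005, -1.0, -0.008]]
wrist_force: [-0.5, -0.4, 0.3]
grip_width: 1.001
t 2.25 tcp [0.5516 0.1704 0.1154] yaw -73.06 | x 0.028 y 0.422 z 0.014 roll 0.005 | F [-0.5 -0.4  0.3] w 1.001 j7 -1.33 tilt y-axis [-0.009  0.002 -1.   ]
```

View pics/w3.png

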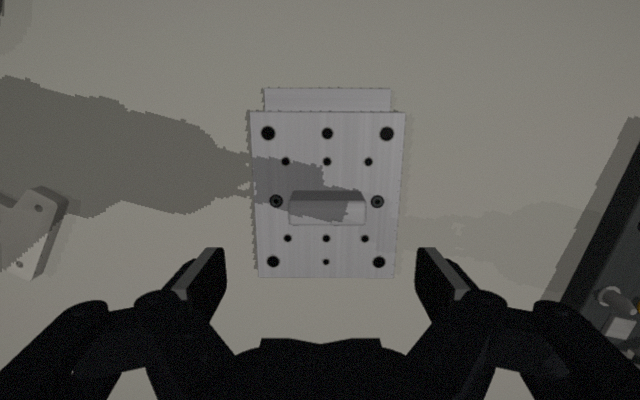

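```bash
python3 - <<'E'
from h import *
import pickle
s=pickle.load(open('w3.pkl','rb')); C=cam('wrist',s)
c=onplane(C,[(248,112),(406,112),(393,277),(257,278)],.012)[:,:2]
print(c.round(4),[np.linalg.norm(c[i]-c[i-1]).round(4) for i in range(4)],c.mean(0))
print(np.degrees(np.arctan2(*(c[1]-c[2])[::-1])),np.degrees(np.arctan2(*(c[0]-c[3])[::-1])))
im=cv2.imread('pics/w3.png');cv2.imwrite('pics/w3c.png',cv2.resize(im[80:290,235:420],None,fx=4,fy=2.8,interpolation=cv2.INTER_CUBIC))
E
```

```text
[[0.6    0.2386]
 [0.6323 0.1326]
 [0.5084 0.096 ]
 [0.475  0.2014]] [np.float64(0.1304), np.float64(0.1108), np.float64(0.1292), np.float64(0.1106)] [0.55392712 0.16715835]
16.45841774741726 16.591265712740093
```

View pics/w3c.png

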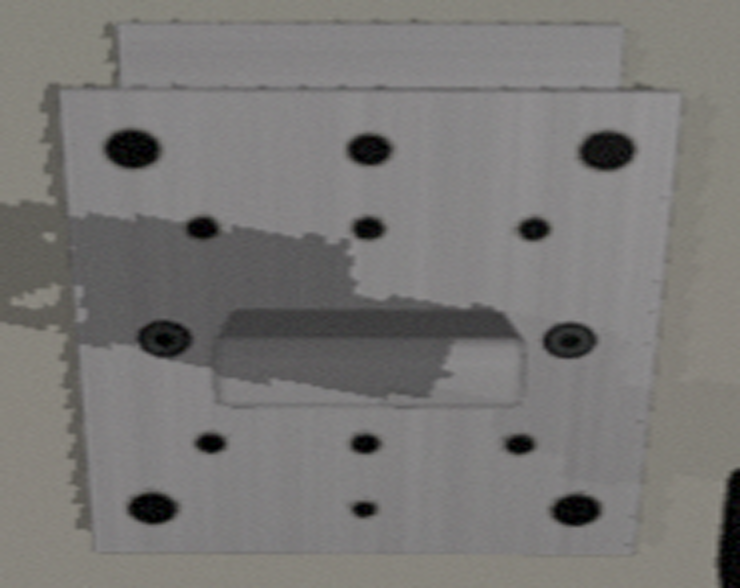

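```bash
python3 -m handwheel '[{"x":0.022,"y":0.2,"z":0.01,"roll":0.005,"jaw":0},{"x":0.022,"y":0.427,"z":0.01,"roll":0.005,"jaw":0},{"x":0.022,"y":0.427,"z":0.01,"roll":0.005,"jaw":0},{"x":0.022,"y":0.427,"z":0.01,"roll":0.005,"jaw":0}]'; python3 go.py 0.554 0.167 0.030 -73.5; python3 -c "
from bench import env; print(env.tip_extent)"
```

```text
t: 2.7
tcp_pos: [0.5579, 0.1634, 0.0341]
eef_rot: [[0.281, -0.003, 0.96], [-0.96, 0.002, 0.281], [-0.003, -1.0, -0.003]]
wrist_force: [-0.2, 0.7, 0.7]
grip_width: 1.007
t 2.70 tcp [0.5579 0.1634 0.0341] yaw -73.65 | x -0.023 y 0.021 z -0.013 roll -0.002 | F [-0.2  0.7  0.7] w 1.007 j7 -1.28 tilt y-axis [-0.003  0.002 -1.   ]
0.017
```

```bash
python3 -m handwheel '[{"x":-0.023,"y":0.02,"z":-0.013,"roll":0,"jaw":0},{"x":-0.023,"y":0.02,"z":-0.013,"roll":0,"jaw":0},{"x":-0.023,"y":0.02,"z":-0.013,"roll":0,"jaw":0}]'; python3 go.py 0.554 0.167 0.030 -73.5
```

```text
t: 3.0
tcp_pos: [0.555, 0.1677, 0.0321]
eef_rot: [[0.282, -0.0, 0.959], [-0.959, 0.003, 0.282], [-0.003, -1.0, 0.001]]
wrist_force: [-0.3, -0.8, -0.1]
grip_width: 0.996
t 3.00 tcp [0.555  0.1677 0.0321] yaw -73.62 | x 0.002 y 0.010 z -0.006 roll -0.001 | F [-0.3 -0.8 -0.1] w 0.996 j7 -1.28 tilt y-axis [-0.     0.003 -1.   ]
```

```bash
python3 -m handwheel '[{"x":0,"y":0,"z":0,"roll":0,"jaw":1},{"x":0,"y":0,"z":0,"roll":0,"jaw":1},{"x":0,"y":0,"z":0,"roll":0,"jaw":1},{"x":0,"y":0,"z":0,"roll":0,"jaw":1},{"x":0,"y":0,"z":0,"roll":0,"jaw":1}]' 40;  python3 go.py 0.554 0.167 0.030 -73.5
```

```text
t: 3.5
tcp_pos: [0.5556, 0.1676, 0.033]
eef_rot: [[0.282, 0.001, 0.959], [-0.959, 0.004, 0.282], [-0.003, -1.0, 0.002]]
wrist_force: [-1.2, -1.6, 6.6]
grip_width: 0.599
t 3.50 tcp [0.5556 0.1676 0.033 ] yaw -73.60 | x 0.001 y 0.015 z -0.009 roll -0.001 | F [-1.2 -1.6  6.6] w 0.599 j7 -1.28 tilt y-axis [ 0.001  0.004 -1.   ]
```

```bash
python3 -m handwheel '[{"x":0,"y":-0.15,"z":0,"roll":0,"jaw":1},{"x":0,"y":-0.3,"z":0,"roll":0,"jaw":1},{"x":0,"y":-0.5,"z":0,"roll":0,"jaw":1},{"x":0,"y":-0.5,"z":0,"roll":0,"jaw":1},{"x":0,"y":-0.5,"z":0,"roll":0,"jaw":1}]';  python3 go.py 0.554 0.167 0.030 -73.5;python3 - <<'E'
from h import *
for n in('wrist','side','scene'): cv2.imwrite(f'pics/{n}4.png',env.read_camera(n)[:,:,::-1])
im=cv2.imread('pics/side4.png');cv2.imwrite('pics/side4c.png',cv2.resize(im[100:250,220:420],None,fx=4,fy=4,interpolation=cv2.INTER_CUBIC))
E
```

```text
t: 4.0
tcp_pos: [0.5545, 0.1673, 0.1323]
eef_rot: [[0.283, -0.001, 0.959], [-0.959, 0.003, 0.283], [-0.003, -1.0, 0.0]]
wrist_force: [-0.4, 0.0, -8.2]
grip_width: 0.603
t 4.00 tcp [0.5545 0.1673 0.1323] yaw -73.58 | x 0.002 y 0.512 z -0.003 roll -0.001 | F [-0.4  0.  -8.2] w 0.603 j7 -1.33 tilt y-axis [-0.001  0.003 -1.   ]
```

View pics/side4c.png

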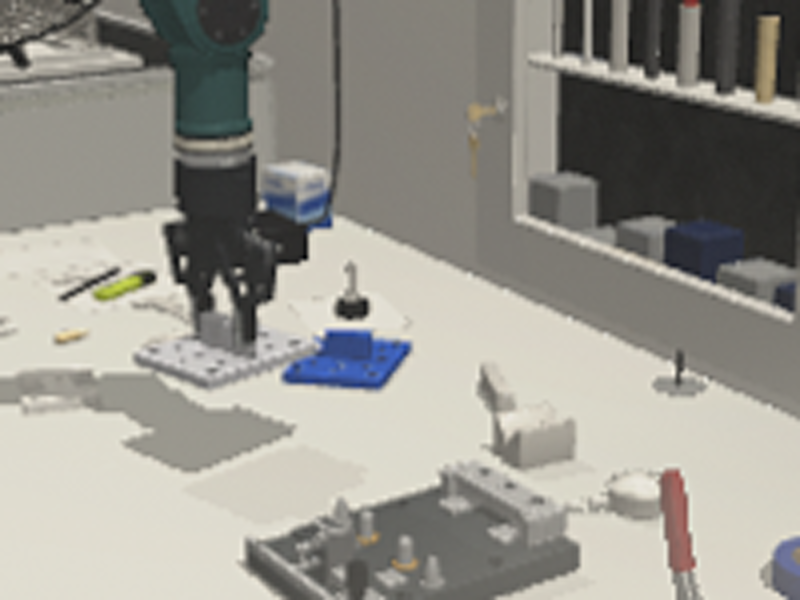

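View pics/wrist4.png

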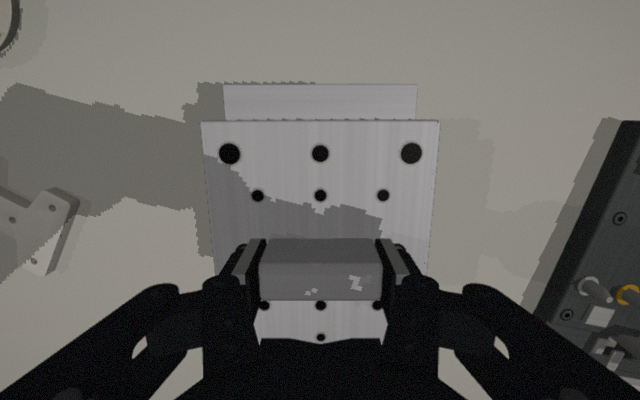

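```bash
cat > pnp.py <<'E'
from h import *
def plate(pts,s=None):
    """pts: list of ((u,v),(x,y,z) plate mm). returns plate pose in world and in tool"""
    c=env.calibration('wrist'); K,d,Rc,e=cam('wrist',s)
    o=np.array([p[1] for p in pts],float)/1000; u=np.array([p[0] for p in pts],float)
    ok,r,t=cv2.solvePnP(o,u,K,d,flags=cv2.SOLVEPNP_SQPNP); r,t=cv2.solvePnPRefineLM(o,u,K,d,r,t)
    print('reproj err',np.linalg.norm(cv2.projectPoints(o,r,t,K,d)[0][:,0]-u,axis=1).round(2))
    F=np.diag([1,-1,-1.]); R=Rc@F@cv2.Rodrigues(r)[0]; p=e+Rc@F@t[:,0]
    s=s or env.observe(); Rt=s['eef_rot']
    print('world origin',p.round(4),'tongue',(p+R@[.081,0,0]).round(4),'front bottom',(p+R@[-.065,0,0]).round(4))
    print('zaxis',R[:,2].round(3),'pitch front-high',np.arctan2(-R[2,0],np.hypot(R[0,0],R[1,0])).round(4),'side roll',R[2,1].round(3),'yaw',np.degrees(np.arctan2(R[1,0],R[0,0])).round(2))
    print('tool origin (TCP->plate)',(Rt.T@(p-s['tcp_pos'])).round(4))
    return R,p
E
python3 - <<'E'
from pnp import *
# tool z -> plate +x (image up); tool x (image right) -> plate -y
plate([((201,122),(65,55,12)),((440,122),(65,-55,12)),((223,84),(81,45,6)),((417,85),(81,-45,6)),((259,264),(9,26,42)),((384,264),(9,-26,42))])
im=cv2.imread('pics/wrist4.png');cv2.imwrite('pics/w4c.png',cv2.resize(im[70:350,190:450],None,fx=3,fy=2.1,interpolation=cv2.INTER_CUBIC))
E
```

```text
reproj err [1.   0.37 1.07 1.05 0.26 0.84]
world origin [0.5512 0.1663 0.0951] tongue [0.6289 0.189  0.097 ] front bottom [0.4888 0.1481 0.0935]
zaxis [-0.018 -0.025  1.   ] pitch front-high -0.0241 side roll 0.019 yaw 16.27
tool origin (TCP->plate) [ 0.0001  0.0354 -0.0018]
```

View pics/w4c.png

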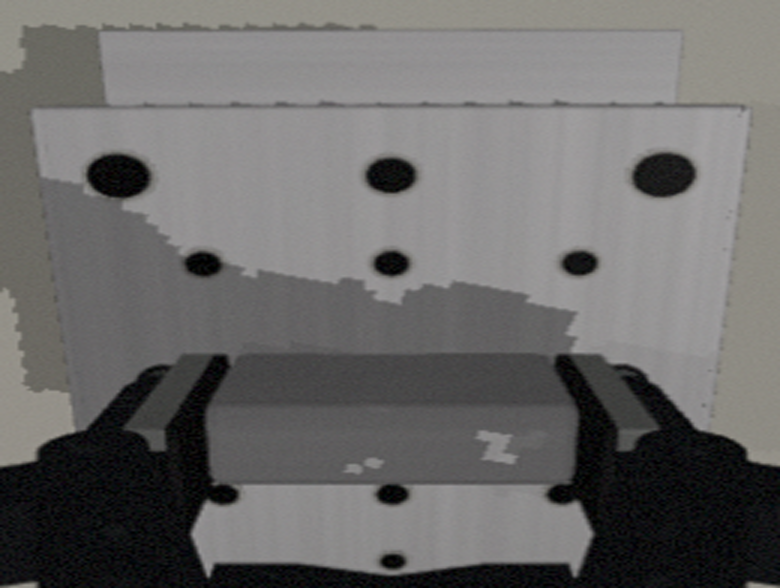

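```bash
python3 - <<'E'
from h import *
import pickle
s=pickle.load(open('w2.pkl','rb')); C=cam('wrist',s)
f=lambda p: np.array([p[0]/3.2+190,p[1]/3+60])
w=onplane(C,[f(p) for p in [(638,48),(740,40),(735,408),(642,412)]],.05)[:,:2]
a=np.radians(3.1);R=np.array([[np.cos(a),-np.sin(a)],[np.sin(a),np.cos(a)]]);t=np.array([.584,-.128])
print('claw top in R',((w-t)@R).round(4), w.round(4))
s1=pickle.load(open('w1.pkl','rb'));C1=cam('wrist',s1)
print('vblock',onplane(C1,[(497,182),(563,193),(553,232),(487,222)],.04).round(3),onplane(C1,[(487,225),(553,233)],.0).round(3))
# R target
for r in [(.086,.103),(.086,.101)]: print(r,t+R@np.array(r))
E
```

```text
claw top in R [[ 0.0719  0.0608]
 [ 0.1026  0.0613]
 [ 0.1029 -0.0614]
 [ 0.072  -0.0607]] [[ 0.6525 -0.0634]
 [ 0.6832 -0.0612]
 [ 0.6901 -0.1837]
 [ 0.6592 -0.1848]]
vblock [[ 0.75   0.046  0.04 ]
 [ 0.826  0.034  0.04 ]
 [ 0.824 -0.011  0.04 ]
 [ 0.746  0.001  0.04 ]] [[ 0.769 -0.018  0.   ]
 [ 0.855 -0.028  0.   ]]
(0.086, 0.103) [ 0.66430404 -0.02049995]
(0.086, 0.101) [ 0.66441219 -0.02249702]
```

```bash
python3 go.py 0.6578 -0.0109 0.125 3.1;
```

```text
t 4.15 tcp [0.5531 0.1669 0.1305] yaw -73.58 | x 1.001 y 0.023 z 0.251 roll -0.852 | F [-0.5  0.9 -8.4] w 0.595 j7 -1.33 tilt y-axis [-0.005  0.002 -1.   ]
```

```bash
python3 -m handwheel '[{"x":0.15,"y":0,"z":0.04,"roll":-0.09,"jaw":1},{"x":0.32,"y":0,"z":0.08,"roll":-0.18,"jaw":1},{"x":0.5,"y":0,"z":0.13,"roll":-0.27,"jaw":1},{"x":0.68,"y":0,"z":0.17,"roll":-0.36,"jaw":1},{"x":0.8,"y":0,"z":0.2,"roll":-0.45,"jaw":1}]' >/dev/null; python3 go.py 0.6578 -0.0109 0.125 3.1
```

```text
t 4.65 tcp [0.6366 0.0203 0.1275] yaw -32.96 | x 0.174 y 0.012 z -0.073 roll -0.401 | F [ 0.7  0.4 -8.5] w 0.604 j7 -0.59 tilt y-axis [-0.008 -0.001 -1.   ]
```

```bash
python3 -m handwheel '[{"x":0.08,"y":0,"z":-0.03,"roll":-0.09,"jaw":1},{"x":0.15,"y":0,"z":-0.06,"roll":-0.18,"jaw":1},{"x":0.174,"y":0.01,"z":-0.073,"roll":-0.27,"jaw":1},{"x":0.174,"y":0.01,"z":-0.073,"roll":-0.36,"jaw":1},{"x":0.174,"y":0.01,"z":-0.073,"roll":-0.4,"jaw":1}]' >/dev/null; python3 go.py 0.6578 -0.0109 0.09 3.1
```

```text
t 5.15 tcp [ 0.6559 -0.0122  0.1223] yaw 3.17 | x 0.012 y 0.161 z 0.006 roll 0.001 | F [ 0.1 -0.3 -8.1] w 0.597 j7 -0.07 tilt y-axis [-0.013 -0.    -1.   ]
```

```bash
python3 -m handwheel '[{"x":0.012,"y":0.08,"z":0.006,"roll":0,"jaw":1},{"x":0.012,"y":0.16,"z":0.006,"roll":0,"jaw":1},{"x":0.012,"y":0.16,"z":0.006,"roll":0,"jaw":1},{"x":0.012,"y":0.16,"z":0.006,"roll":0,"jaw":1}]' >/dev/null; python3 go.py 0.6578 -0.0109 0.07 3.1
python3 - <<'E'
from h import *
cv2.imwrite('pics/wrist5.png',env.read_camera('wrist')[:,:,::-1])
im=env.read_camera('side')[:,:,::-1];cv2.imwrite('pics/side5c.png',cv2.resize(im[130:280,250:450],None,fx=4,fy=4,interpolation=cv2.INTER_CUBIC))
E
```

```text
t 5.55 tcp [ 0.6563 -0.0108  0.0882] yaw 3.15 | x 0.009 y 0.091 z -0.001 roll 0.001 | F [-0.5 -0.2 -7.4] w 0.601 j7 -0.08 tilt y-axis [-0.017 -0.001 -1.   ]
```

View pics/side5c.png

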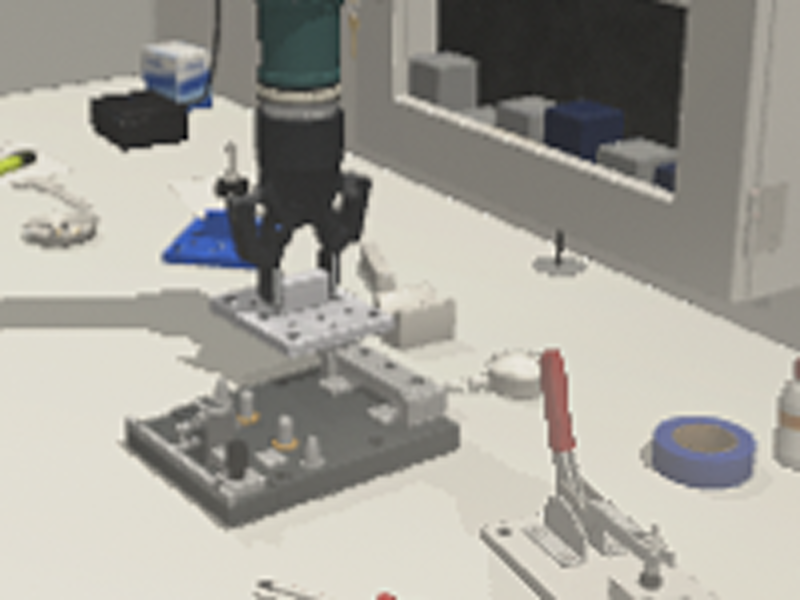

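View pics/wrist5.png

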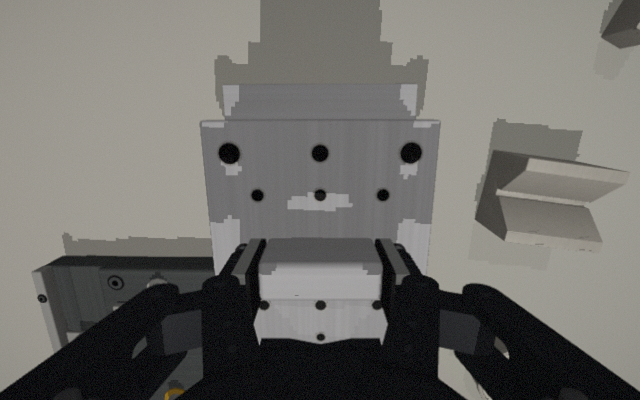

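```bash
python3 -m handwheel '[{"x":0,"y":0.025,"z":0,"roll":0,"jaw":1},{"x":0,"y":0.04,"z":0,"roll":0,"jaw":1},{"x":0,"y":0.05,"z":0,"roll":0,"jaw":1},{"x":0,"y":0.05,"z":0,"roll":0,"jaw":1}]' >/dev/null; python3 go.py 0.6578 -0.0109 0.07 3.1
python3 - <<'E'
from h import *
cv2.imwrite('pics/wrist6.png',env.read_camera('wrist')[:,:,::-1])
E
```

```text
t 6.05 tcp [ 0.6587 -0.0096  0.0815] yaw 3.20 | x -0.004 y 0.058 z -0.006 roll 0.001 | F [-1.5  3.3  1.6] w 0.599 j7 -0.08 tilt y-axis [-0.011  0.    -1.   ]
```

View pics/wrist6.png

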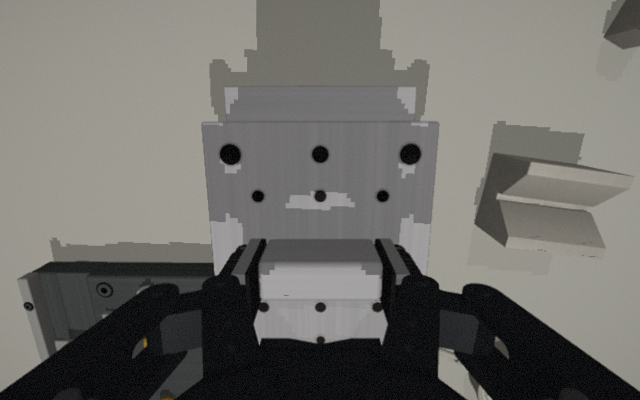

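```bash
python3 -m handwheel '[{"x":0,"y":0.02,"z":0,"roll":0,"jaw":1},{"x":0,"y":0.04,"z":0,"roll":0,"jaw":1},{"x":0,"y":0.05,"z":0,"roll":0,"jaw":1},{"x":0,"y":0.05,"z":0,"roll":0,"jaw":1}]' >/dev/null; python3 go.py 0.6578 -0.0109 0.07 3.1
python3 - <<'E'
from h import *
cv2.imwrite('pics/wrist7.png',env.read_camera('wrist')[:,:,::-1])
E
```

```text
t 6.50 tcp [ 0.6586 -0.0052  0.0723] yaw 3.35 | x -0.006 y 0.011 z -0.029 roll 0.003 | F [-3.4  6.5  4.3] w 0.597 j7 -0.08 tilt y-axis [-0.011  0.005 -1.   ]
```

View pics/wrist7.png

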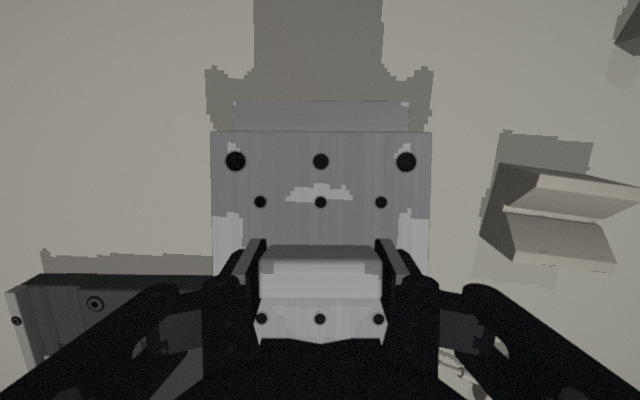

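```bash
python3 - <<'E'
from pnp import *
im=cv2.imread('pics/wrist7.png');cv2.imwrite('pics/w7c.png',cv2.resize(im[90:340,195:445],None,fx=3.2,fy=2.4,interpolation=cv2.INTER_CUBIC))
plate([((211,133),(65,55,12)),((431,133),(65,-55,12)),((234,102),(81,45,6)),((409,102),(81,-45,6)),((260,259),(9,26,42)),((384,259),(9,-26,42))])
E
```

```text
reproj err [0.56 0.54 0.39 0.49 0.21 0.15]
world origin [ 0.6596 -0.0141  0.0379] tongue [0.6548 0.0656 0.0242] front bottom [ 0.6634 -0.078   0.049 ]
zaxis [0.005 0.171 0.985] pitch front-high 0.1708 side roll 0.015 yaw 93.44
tool origin (TCP->plate) [ 0.0008  0.0343 -0.0091]
```

View pics/w7c.png

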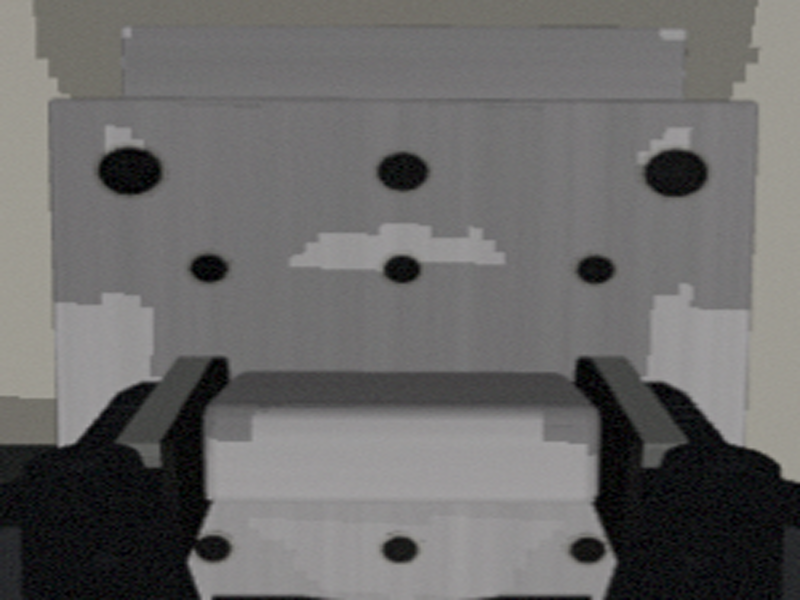

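```bash
python3 -m handwheel '[{"x":0,"y":0.02,"z":0,"roll":0,"jaw":1},{"x":0,"y":0.03,"z":0,"roll":0,"jaw":1},{"x":0,"y":0.03,"z":0,"roll":0,"jaw":1}]' >/dev/null; python3 go.py 0.6578 -0.0109 0.10 3.1
python3 - <<'E'
from h import *
cv2.imwrite('pics/wrist8.png',env.read_camera('wrist')[:,:,::-1])
im=cv2.imread('pics/wrist8.png');cv2.imwrite('pics/w8c.png',cv2.resize(im[90:340,195:445],None,fx=3.2,fy=2.4,interpolation=cv2.INTER_CUBIC))
E
```

```text
t 6.85 tcp [ 0.6585 -0.0028  0.0666] yaw 3.41 | x -0.007 y -0.167 z -0.039 roll 0.003 | F [-3.1  5.1  2.4] w 0.598 j7 -0.08 tilt y-axis [-0.011  0.007 -1.   ]
```

View pics/w8c.png

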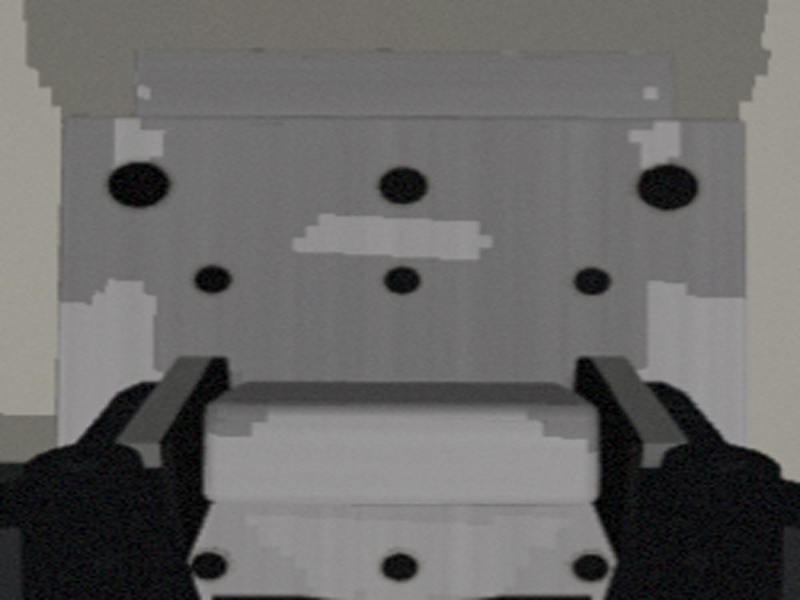

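```bash
python3 - <<'E'
from pnp import *
f=lambda u,v:(195+u/3.2,90+v/2.4)
print('prev');
s=env.observe()
plate([(f(62,116),(65,55,12)),(f(745,120),(65,-55,12)),(f(137,50),(81,45,6)),(f(671,51),(81,-45,6)),(f(207,402),(9,26,42)),(f(598,402),(9,-26,42))])
E
```

```text
prev
reproj err [0.69 0.94 0.33 0.41 0.32 0.61]
world origin [ 0.6592 -0.0149  0.0327] tongue [0.6547 0.0633 0.0122] front bottom [ 0.6628 -0.0777  0.0492]
zaxis [-0.004  0.254  0.967] pitch front-high 0.2568 side roll 0.011 yaw 93.25
tool origin (TCP->plate) [ 0.0003  0.0338 -0.0124]
```

```bash
python3 -m handwheel '[{"x":0,"y":-0.1,"z":0,"roll":0,"jaw":1},{"x":0,"y":-0.25,"z":0,"roll":0,"jaw":1},{"x":0,"y":-0.4,"z":0,"roll":0,"jaw":1},{"x":0,"y":-0.4,"z":0,"roll":0,"jaw":1},{"x":0,"y":-0.4,"z":0,"roll":0,"jaw":1}]' >/dev/null; python3 go.py 0.6578 -0.0109 0.10 3.1
python3 - <<'E'
from h import *
im=env.read_camera('wrist')[:,:,::-1]
cv2.imwrite('pics/w9c.png',cv2.resize(im[90:340,195:445],None,fx=3.2,fy=2.4,interpolation=cv2.INTER_CUBIC))
im=env.read_camera('side')[:,:,::-1];cv2.imwrite('pics/side9c.png',cv2.resize(im[130:250,270:430],None,fx=5,fy=5,interpolation=cv2.INTER_CUBIC))
E
```

```text
t 7.40 tcp [ 0.6591 -0.0044  0.1456] yaw 3.36 | x -0.006 y 0.228 z -0.034 roll 0.003 | F [ 0.2  0.1 -8.3] w 0.600 j7 -0.07 tilt y-axis [-0.011  0.007 -1.   ]
```

View pics/w9c.png

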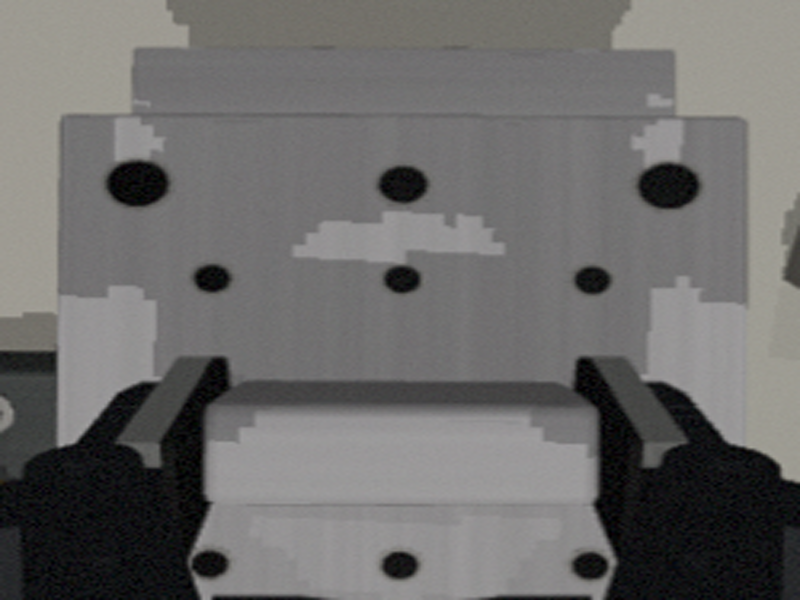

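View pics/side9c.png

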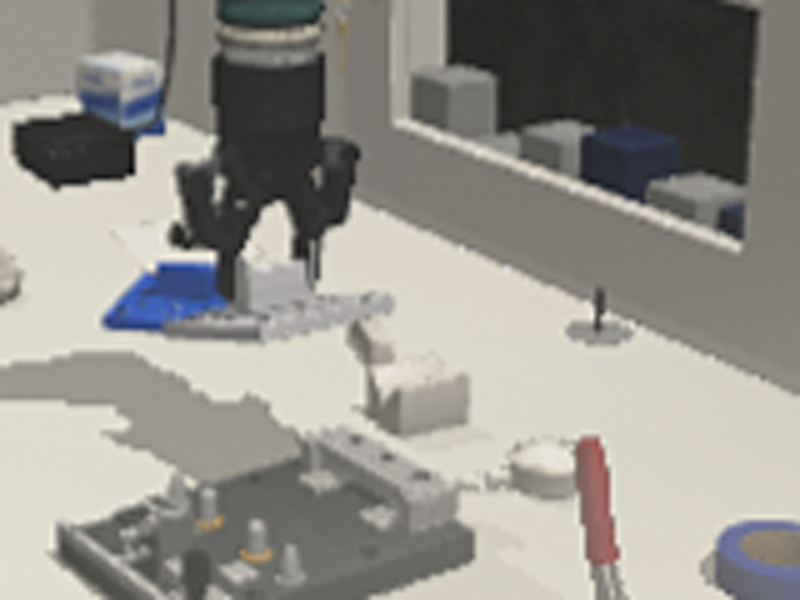

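```bash
python3 - <<'E'
from pnp import *
f=lambda u,v:(195+u/3.2,90+v/2.4)
plate([(f(60,114),(65,55,12)),(f(747,118),(65,-55,12)),(f(134,48),(81,45,6)),(f(675,50),(81,-45,6)),(f(207,402),(9,26,42)),(f(598,402),(9,-26,42))])
E
python3 go.py 0.5765 -0.1284 0.145 -86.9
python3 -m handwheel '[{"x":-0.08,"y":0,"z":-0.12,"roll":0.09,"jaw":1},{"x":-0.18,"y":0,"z":-0.25,"roll":0.18,"jaw":1},{"x":-0.28,"y":0,"z":-0.4,"roll":0.27,"jaw":1},{"x":-0.36,"y":0,"z":-0.5,"roll":0.36,"jaw":1},{"x":-0.42,"y":0,"z":-0.58,"roll":0.45,"jaw":1}]' >/dev/null; python3 go.py 0.5765 -0.1284 0.145 -86.9
```

```text
reproj err [0.78 0.79 0.38 0.47 0.6  0.97]
world origin [ 0.6577 -0.0158  0.1106] tongue [0.6533 0.0625 0.0904] front bottom [ 0.6613 -0.0786  0.1269]
zaxis [0.002 0.25  0.968] pitch front-high 0.2525 side roll 0.016 yaw 93.25
tool origin (TCP->plate) [ 0.0003  0.0333 -0.012 ]
t 7.50 tcp [ 0.6572 -0.004   0.144 ] yaw 3.38 | x -0.440 y -0.003 z -0.597 roll 1.003 | F [-0.8  0.4 -9. ] w 0.603 j7 -0.07 tilt y-axis [-0.015  0.007 -1.   ]
t 8.00 tcp [ 0.577  -0.127   0.1421] yaw -37.59 | x 0.002 y -0.014 z -0.007 roll 0.548 | F [ 0.4 -0.1 -9.3] w 0.598 j7 -0.42 tilt y-axis [-0.021  0.006 -1.   ]
```

```bash

python3 -m handwheel '[{"x":0,"y":-0.02,"z":0,"roll":0.09,"jaw":1},{"x":0,"y":-0.02,"z":0,"roll":0.18,"jaw":1},{"x":0,"y":-0.02,"z":0,"roll":0.27,"jaw":1},{"x":0,"y":-0.02,"z":0,"roll":0.36,"jaw":1},{"x":0,"y":-0.02,"z":0,"roll":0.45,"jaw":1}]' >/dev/null; python3 go.py 0.5765 -0.1284 0.145 -86.9
```

```text
t 8.50 tcp [ 0.5759 -0.1266  0.1442] yaw -78.40 | x 0.009 y -0.004 z 0.001 roll 0.094 | F [ 0.1 -0.8 -8.4] w 0.599 j7 -0.95 tilt y-axis [-0.024  0.006 -1.   ]
```

Finish the turn and lower to just above the insertion height, still in front of the lip.

```bash

python3 -m handwheel '[{"x":0.009,"y":0.05,"z":0,"roll":0.094,"jaw":1},{"x":0.009,"y":0.12,"z":0,"roll":0.094,"jaw":1},{"x":0.009,"y":0.18,"z":0,"roll":0.094,"jaw":1},{"x":0.009,"y":0.2,"z":0,"roll":0.094,"jaw":1},{"x":0.009,"y":0.2,"z":0,"roll":0.094,"jaw":1}]' >/dev/null; python3 go.py 0.5765 -0.1284 0.1 -86.9
python3 - <<'E'
from h import *
im=env.read_camera('wrist')[:,:,::-1];cv2.imwrite('pics/w10.png',im)
cv2.imwrite('pics/w10c.png',cv2.resize(im[40:290,190:450],None,fx=3,fy=2.4,interpolation=cv2.INTER_CUBIC))
im=env.read_camera('side')[:,:,::-1];cv2.imwrite('pics/side10c.png',cv2.resize(im[150:270,250:410],None,fx=5,fy=5,interpolation=cv2.INTER_CUBIC))
E
```

```text
t 9.00 tcp [ 0.5743 -0.1279  0.1027] yaw -86.79 | x 0.003 y 0.013 z 0.011 roll 0.001 | F [ 0.7  0.4 -8.9] w 0.598 j7 -1.03 tilt y-axis [-0.027  0.007 -1.   ]
```

View pics/w10c.png

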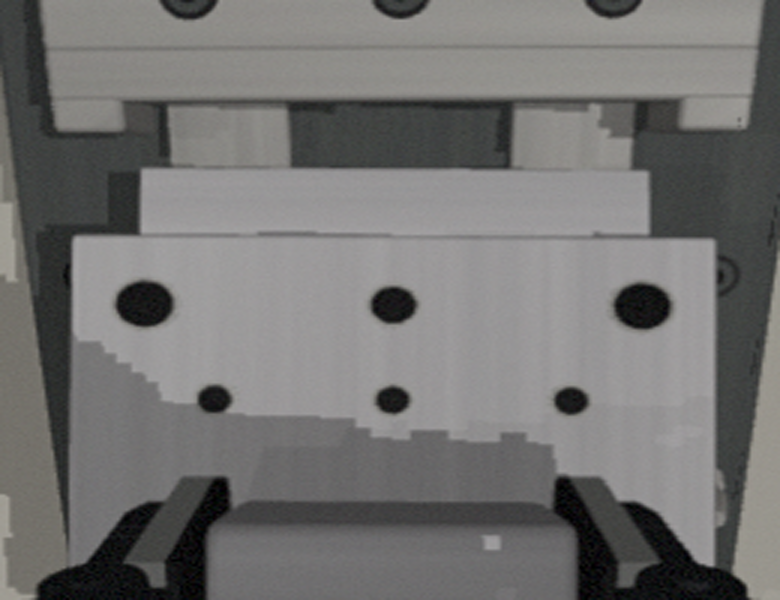

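View pics/side10c.png

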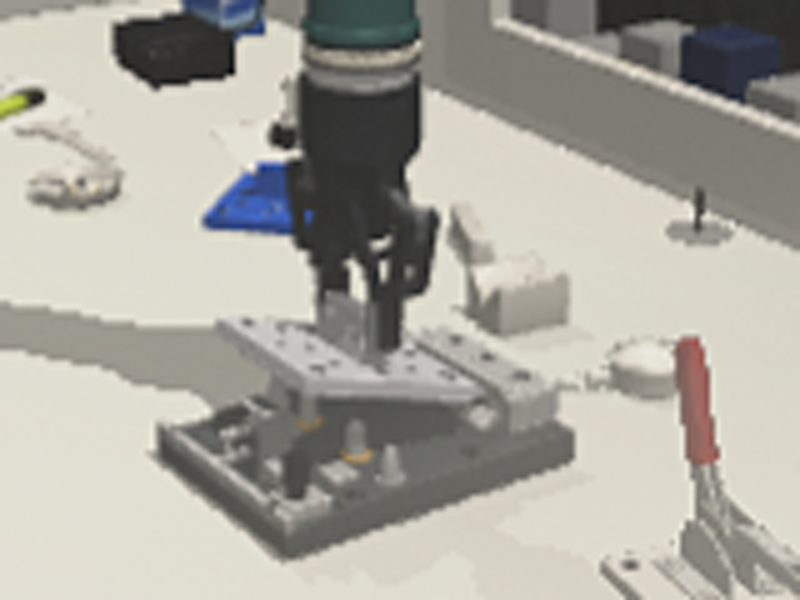

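```bash
python3 - <<'E'
from pnp import *
f=lambda u,v:(190+u/3.,40+v/2.4)
s=env.observe()
R,p=plate([(f(73,236),(65,55,12)),(f(716,239),(65,-55,12)),(f(141,168),(81,45,6)),(f(649,170),(81,-45,6)),(f(207,526),(9,26,42)),(f(577,526),(9,-26,42))])
C=cam('wrist')
w=onplane(C,[f(47,97),f(756,100),f(52,131),f(750,130)],.05)
a=np.radians(3.1);Q=np.array([[np.cos(a),-np.sin(a)],[np.sin(a),np.cos(a)]]);t=np.array([.584,-.128])
print('lip front ends, cheek fronts in R',((w[:,:2]-t)@Q).round(4))
g=(p+R@[.081,0,0]); print('tongue R',(g[:2]-t)@Q,g[2]); g=(p+R@[-.065,0,0]); print('front R',(g[:2]-t)@Q,g[2])
E
```

```text
reproj err [0.27 0.45 0.16 0.23 0.23 0.58]
world origin [ 0.5627 -0.1292  0.0715] tongue [ 0.6405 -0.1252  0.0492] front bottom [ 0.5003 -0.1325  0.0894]
zaxis [0.275 0.009 0.961] pitch front-high 0.2785 side roll 0.005 yaw 2.98
tool origin (TCP->plate) [ 0.0004  0.0329 -0.0121]
lip front ends, cheek fronts in R [[ 0.0737  0.062 ]
 [ 0.0732 -0.0645]
 [ 0.0665  0.0618]
 [ 0.0668 -0.0641]]
tongue R [ 0.05656009 -0.00022109] 0.04923212842905604
front R [-8.38124360e-02  7.00140304e-05] 0.08937523904087366
```

```bash

python3 -m handwheel '[{"x":0.004,"y":0.03,"z":0.02,"roll":0,"jaw":1},{"x":0.004,"y":0.06,"z":0.02,"roll":0,"jaw":1},{"x":0.004,"y":0.075,"z":0.02,"roll":0,"jaw":1},{"x":0.004,"y":0.075,"z":0.02,"roll":0,"jaw":1}]' >/dev/null; python3 go.py 0.5765 -0.1284 0.0867 -86.9
python3 - <<'E'
from h import *
im=env.read_camera('wrist')[:,:,::-1];cv2.imwrite('pics/w11.png',im)
cv2.imwrite('pics/w11c.png',cv2.resize(im[40:290,190:450],None,fx=3,fy=2.4,interpolation=cv2.INTER_CUBIC))
E
```

```text
t 9.50 tcp [ 0.5786 -0.1286  0.0884] yaw -86.82 | x -0.002 y 0.009 z -0.010 roll 0.001 | F [-0.3  0.1 -8.1] w 0.599 j7 -1.03 tilt y-axis [-0.025  0.007 -1.   ]
```

View pics/w11c.png

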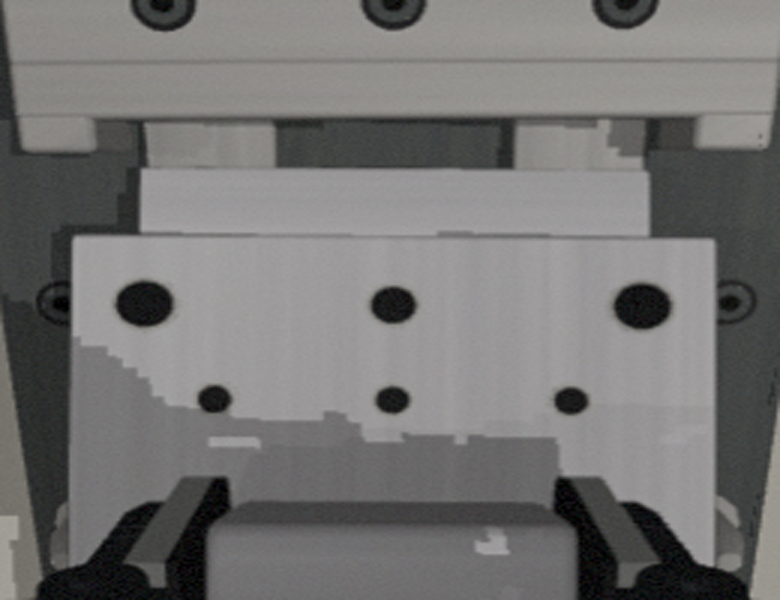

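```bash

python3 -m handwheel '[{"x":0,"y":0.013,"z":0,"roll":0,"jaw":1},{"x":0,"y":0.013,"z":0,"roll":0,"jaw":1},{"x":0,"y":0.013,"z":0.03,"roll":0,"jaw":1},{"x":0,"y":0.013,"z":0.05,"roll":0,"jaw":1},{"x":0,"y":0.013,"z":0.05,"roll":0,"jaw":1}]' >/dev/null; python3 go.py 0.5765 -0.1284 0.0857 -86.9
python3 - <<'E'
from h import *
im=env.read_camera('wrist')[:,:,::-1];cv2.imwrite('pics/w12.png',im)
cv2.imwrite('pics/w12c.png',cv2.resize(im[40:290,190:450],None,fx=3,fy=2.4,interpolation=cv2.INTER_CUBIC))
E
```

```text
t 10.05 tcp [ 0.5906 -0.128   0.0861] yaw -86.78 | x -0.002 y 0.004 z -0.070 roll 0.001 | F [-0.3  0.1 -8.7] w 0.598 j7 -1.03 tilt y-axis [-0.022  0.006 -1.   ]
```

View pics/w12c.png

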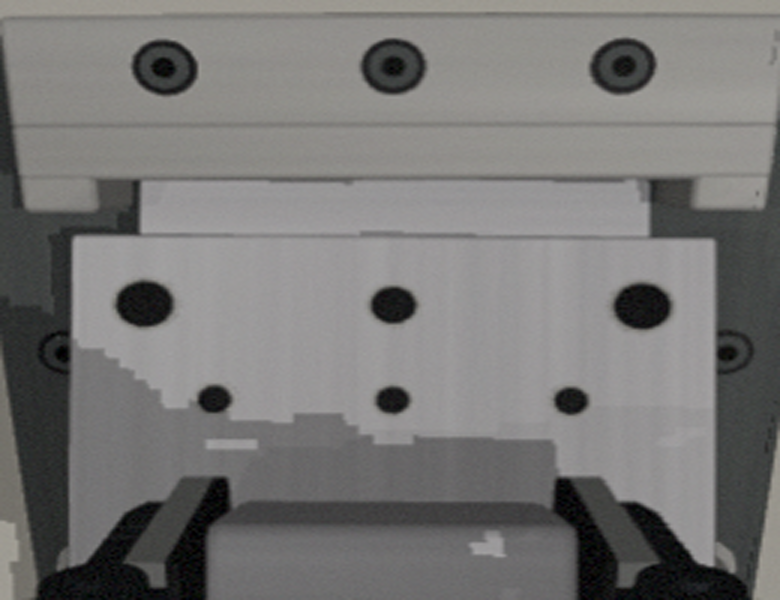

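```bash

python3 -m handwheel '[{"x":0,"y":0,"z":0.02,"roll":0,"jaw":1},{"x":0,"y":0,"z":0.038,"roll":0,"jaw":1},{"x":0,"y":0,"z":0.038,"roll":0,"jaw":1},{"x":0,"y":0,"z":0.038,"roll":0,"jaw":1}]' >/dev/null; python3 go.py 0.5981 -0.1276 0.084 -86.9
```

```text
t 10.50 tcp [ 0.5958 -0.1277  0.0855] yaw -86.77 | x 0.000 y 0.007 z 0.012 roll 0.001 | F [-4.2 -0.7 -6.3] w 0.600 j7 -1.04 tilt y-axis [-0.026  0.007 -1.   ]
```

```bash
python3 - <<'E'
from h import *
im=env.read_camera('wrist')[:,:,::-1];cv2.imwrite('pics/w13.png',im)
cv2.imwrite('pics/w13c.png',cv2.resize(im[40:290,190:450],None,fx=3,fy=2.4,interpolation=cv2.INTER_CUBIC))
im=env.read_camera('side')[:,:,::-1];cv2.imwrite('pics/side13c.png',cv2.resize(im[150:270,250:410],None,fx=5,fy=5,interpolation=cv2.INTER_CUBIC))
E
```

```text
(no output)
```

View pics/w13c.png

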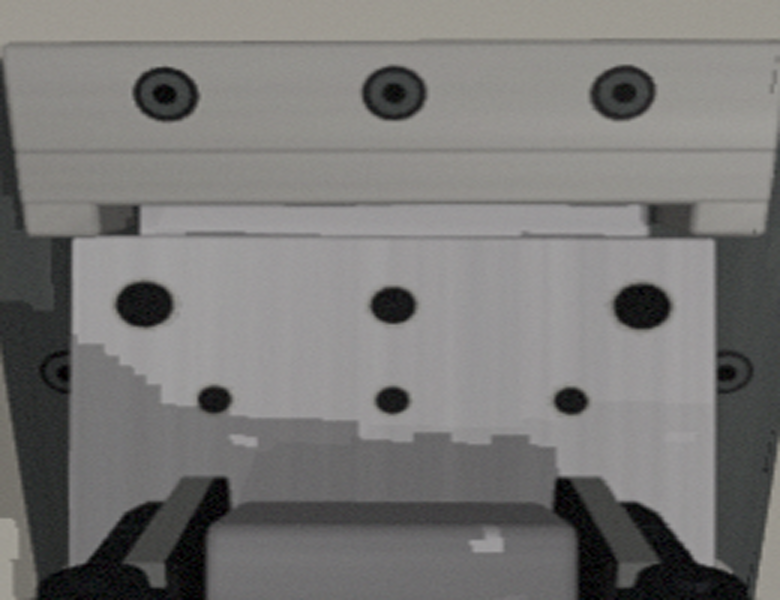

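View pics/side13c.png

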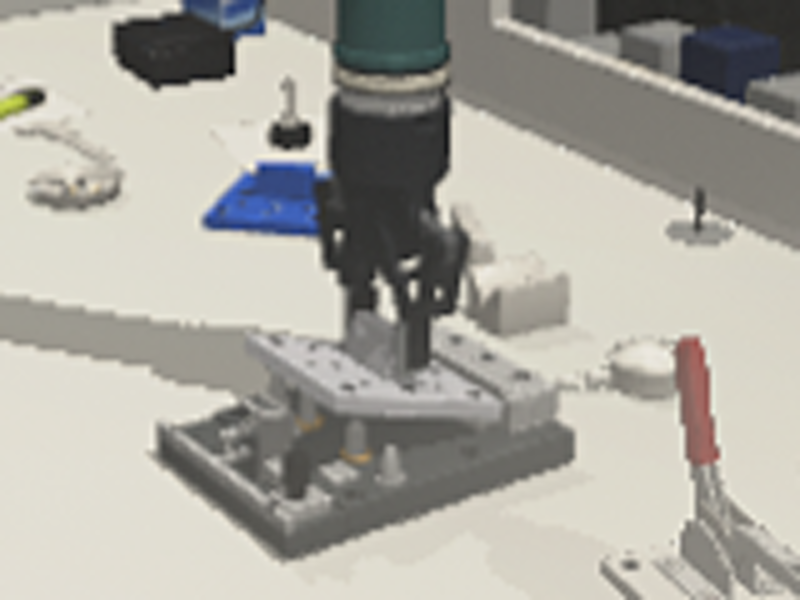

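```bash
python3 - <<'E'
from pnp import *
f=lambda u,v:(190+u/3.,40+v/2.4)
R,p=plate([(f(73,236),(65,55,12)),(f(716,239),(65,-55,12)),(f(141,168),(81,45,6)),(f(649,170),(81,-45,6)),(f(207,526),(9,26,42)),(f(577,526),(9,-26,42))])
C=cam('wrist')
w=onplane(C,[f(18,201),f(772,204),f(27,234),f(766,234),f(5,45),f(778,45)],.05)
a=np.radians(3.1);Q=np.array([[np.cos(a),-np.sin(a)],[np.sin(a),np.cos(a)]]);t=np.array([.584,-.128])
print('lip front ends, cheek fronts, back in R',((w[:,:2]-t)@Q).round(4))
for q in ([.081,0,0],[.065,0,.012],[-.065,0,0]):
  g=(p+R@q); print('R',((g[:2]-t)@Q).round(4),g[2].round(4))
print(env.observe()['wrist_force'])
E
```

```text
reproj err [0.27 0.45 0.16 0.23 0.23 0.58]
world origin [ 0.5829 -0.1285  0.0529] tongue [ 0.6606 -0.1244  0.0305] front bottom [ 0.5205 -0.1318  0.071 ]
zaxis [0.277 0.009 0.961] pitch front-high 0.2811 side roll 0.005 yaw 3.04
tool origin (TCP->plate) [ 0.0004  0.0329 -0.0121]
lip front ends, cheek fronts, back in R [[ 0.0722  0.062 ]
 [ 0.0719 -0.063 ]
 [ 0.0655  0.0612]
 [ 0.0658 -0.0627]
 [ 0.1023  0.0608]
 [ 0.1024 -0.0605]]
R [ 0.0767 -0.0005] 0.0305
R [ 0.0647 -0.0006] 0.0464
R [-0.0636 -0.0004] 0.071
[-4.00657708 -0.51902628 -6.24450492]
```

```bash

python3 -m handwheel '[{"x":0,"y":-0.007,"z":0,"roll":0,"jaw":1},{"x":0,"y":-0.007,"z":0.015,"roll":0,"jaw":1},{"x":0,"y":-0.007,"z":0.02,"roll":0,"jaw":1},{"x":0,"y":-0.007,"z":0.02,"roll":0,"jaw":1}]' >/dev/null; python3 go.py 0.5981 -0.1276 0.084 -86.9;python3 -c "
from bench import env; s=env.observe(); print(s['wrist_force'],s['ft_torque'])"
```

```text
t 11.00 tcp [ 0.5964 -0.1276  0.0862] yaw -86.73 | x 0.001 y 0.011 z 0.009 roll 0.002 | F [-6.9 -0.6 -5.7] w 0.600 j7 -1.04 tilt y-axis [-0.033  0.008 -0.999]
[-6.88838789 -0.63287712 -5.67337526] [-0.20835654  1.57769641  0.3535307 ]
```

```bash

python3 -m handwheel '[{"x":0,"y":0.01,"z":0.01,"roll":0,"jaw":1},{"x":0,"y":0.02,"z":0.01,"roll":0,"jaw":1},{"x":0,"y":0.03,"z":0.01,"roll":0,"jaw":1},{"x":0,"y":0.035,"z":0.01,"roll":0,"jaw":1},{"x":0,"y":0.035,"z":0.01,"roll":0,"jaw":1}]' 30 >/dev/null; python3 go.py 0.5981 -0.1276 0.084 -86.9;python3 - <<'E'
from h import *
im=env.read_camera('wrist')[:,:,::-1];cv2.imwrite('pics/w14.png',im)
cv2.imwrite('pics/w14c.png',cv2.resize(im[40:290,190:450],None,fx=3,fy=2.4,interpolation=cv2.INTER_CUBIC))
im=env.read_camera('side')[:,:,::-1];cv2.imwrite('pics/side14c.png',cv2.resize(im[150:270,250:410],None,fx=5,fy=5,interpolation=cv2.INTER_CUBIC))
E
```

```text
t 11.50 tcp [ 0.5938 -0.1279  0.0802] yaw -86.83 | x -0.001 y -0.020 z 0.021 roll 0.001 | F [-12.8   0.6   6.7] w 0.599 j7 -1.04 tilt y-axis [-0.041  0.009 -0.999]
```

View pics/w14c.png

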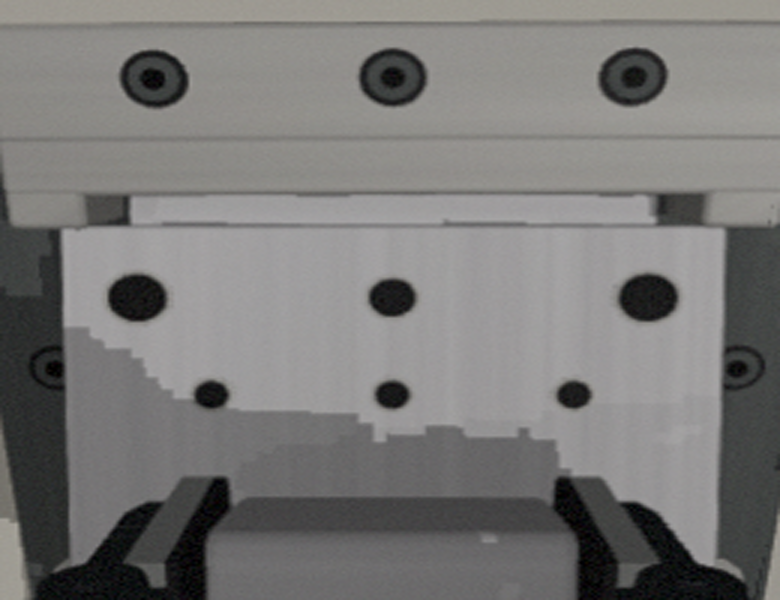

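View pics/side14c.png

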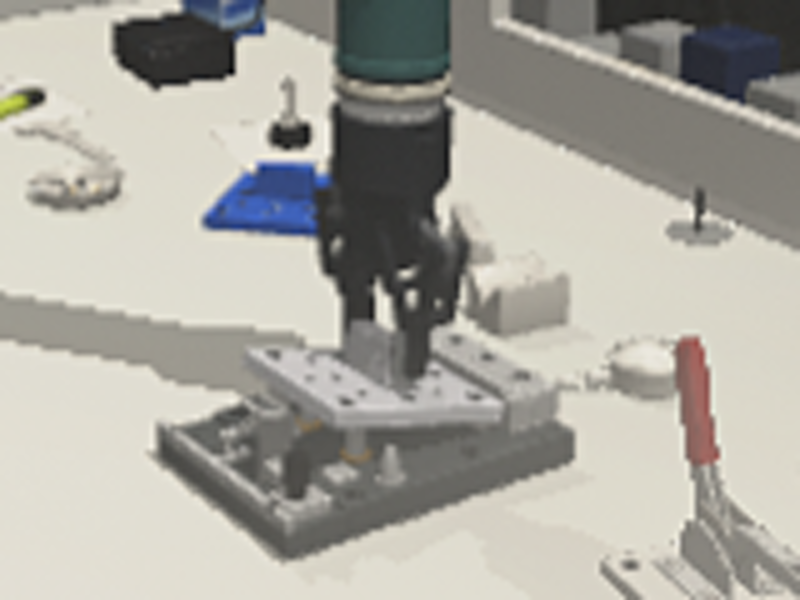

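```bash
cat > rel.py <<'E'
from pnp import *
a=np.radians(3.1);Q=np.array([[np.cos(a),-np.sin(a)],[np.sin(a),np.cos(a)]]);t=np.array([.584,-.128])
def rep(R,p):
    for n,q in (('tongue',[.081,0,0]),('slabedge',[.065,0,.012]),('frontbot',[-.065,0,0]),('fronttop',[-.065,0,.012])):
        g=(p+R@q); print(n,'R',((g[:2]-t)@Q).round(4),g[2].round(4))
E
python3 - <<'E'
from rel import *
f=lambda u,v:(190+u/3.,40+v/2.4)
R,p=plate([(f(61,229),(65,55,12)),(f(724,229),(65,-55,12)),(f(207,526),(9,26,42)),(f(577,526),(9,-26,42)),(f(232,498),(9,26-1,12+26)),][:4]); rep(R,p)
C=cam('wrist')
w=onplane(C,[f(8,190),f(780,193)],.05); print(((w[:,:2]-t)@Q).round(4))
E
```

```text
reproj err [1.28 1.31 0.81 0.89]
world origin [ 0.5825 -0.1286  0.0481] tongue [ 0.6608 -0.124   0.0278] front bottom [ 0.5197 -0.1323  0.0644]
zaxis [0.252 0.003 0.968] pitch front-high 0.254 side roll 0.011 yaw 3.34
tool origin (TCP->plate) [ 0.0004  0.0326 -0.0101]
tongue R [ 0.0769 -0.0002] 0.0278
slabedge R [ 0.0644 -0.0004] 0.0434
frontbot R [-0.0644 -0.0008] 0.0644
fronttop R [-0.0614 -0.0009] 0.0761
[[ 0.0724  0.0608]
 [ 0.0721 -0.0617]]
```

```bash

python3 -m handwheel '[{"x":0,"y":0.01,"z":0.02,"roll":0,"jaw":1},{"x":0,"y":0.02,"z":0.025,"roll":0,"jaw":1},{"x":0,"y":0.03,"z":0.025,"roll":0,"jaw":1},{"x":0,"y":0.035,"z":0.025,"roll":0,"jaw":1},{"x":0,"y":0.035,"z":0.025,"roll":0,"jaw":1}]' 20 >/dev/null; python3 go.py 0.5981 -0.1276 0.084 -86.9;python3 - <<'E'
from h import *
im=env.read_camera('wrist')[:,:,::-1];cv2.imwrite('pics/w15.png',im)
cv2.imwrite('pics/w15c.png',cv2.resize(im[40:290,190:450],None,fx=3,fy=2.4,interpolation=cv2.INTER_CUBIC))
im=env.read_camera('side')[:,:,::-1];cv2.imwrite('pics/side15c.png',cv2.resize(im[150:270,250:410],None,fx=5,fy=5,interpolation=cv2.INTER_CUBIC))
E
```

```text
t 12.10 tcp [ 0.5924 -0.1281  0.0753] yaw -86.94 | x -0.002 y -0.045 z 0.026 roll -0.000 | F [-17.2   1.3  18.5] w 0.602 j7 -1.04 tilt y-axis [-0.053  0.013 -0.999]
```

View pics/w15c.png

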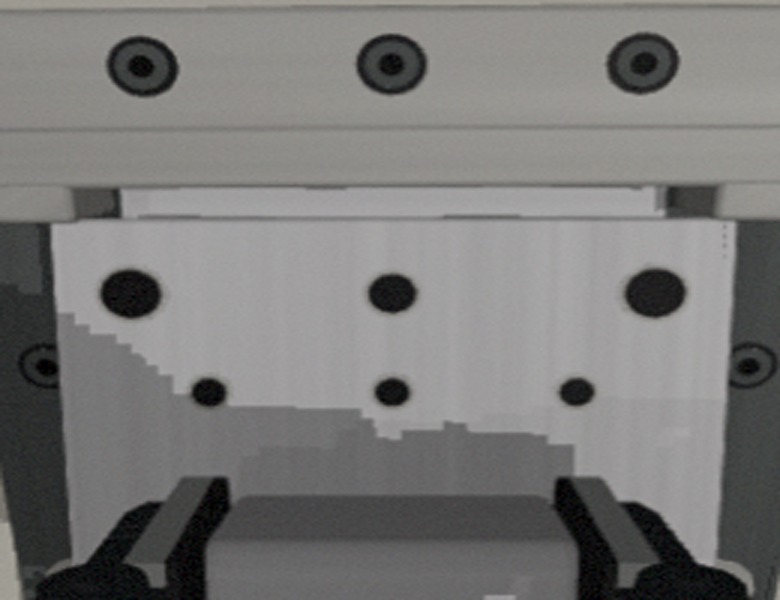

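View pics/side15c.png

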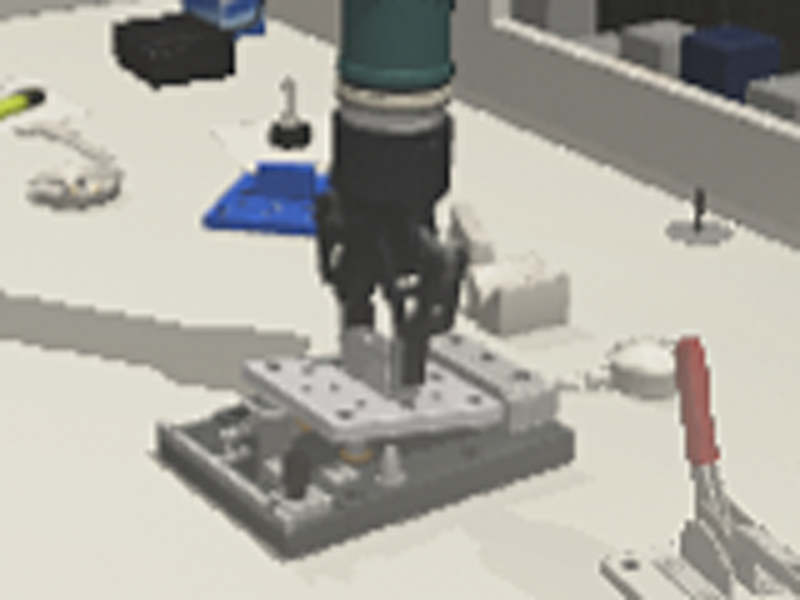

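```bash

python3 -m handwheel '[{"x":0,"y":0,"z":0,"roll":0,"jaw":0.6},{"x":0,"y":0,"z":0,"roll":0,"jaw":0},{"x":0,"y":0,"z":0,"roll":0,"jaw":0},{"x":0,"y":0,"z":0,"roll":0,"jaw":0}]' 20 >/dev/null; python3 go.py 0.5981 -0.1276 0.084 -86.9;python3 - <<'E'
from h import *
im=env.read_camera('wrist')[:,:,::-1];cv2.imwrite('pics/w16.png',im)
im=env.read_camera('side')[:,:,::-1];cv2.imwrite('pics/side16c.png',cv2.resize(im[150:270,250:410],None,fx=5,fy=5,interpolation=cv2.INTER_CUBIC))
E
```

```text
t 12.60 tcp [ 0.5952 -0.1282  0.0762] yaw -86.92 | x -0.003 y -0.040 z 0.013 roll -0.000 | F [-0.4  0.4 -0.1] w 1.001 j7 -1.04 tilt y-axis [-0.048  0.012 -0.999]
```

View pics/w16.png

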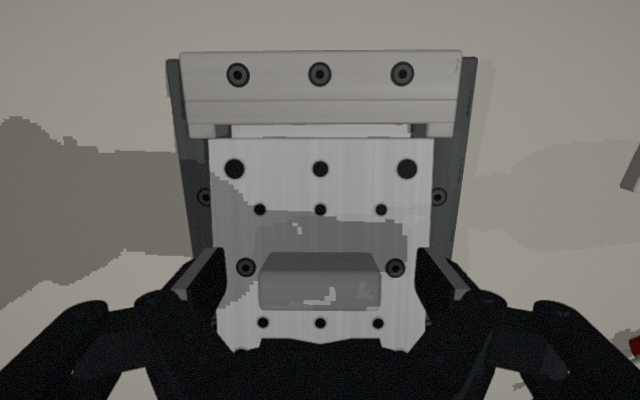

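View pics/side16c.png

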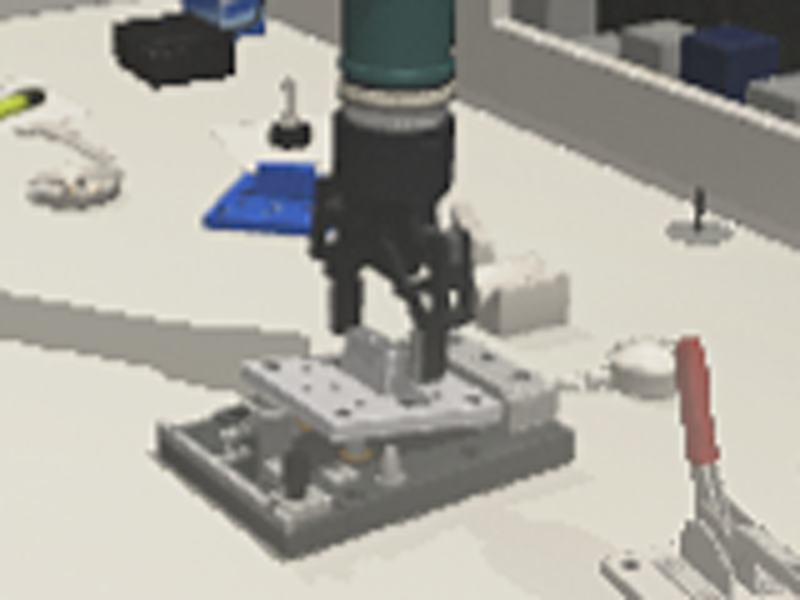

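```bash

python3 -m handwheel '[{"x":0,"y":-0.15,"z":0,"roll":0,"jaw":0},{"x":0,"y":-0.35,"z":0,"roll":0,"jaw":0},{"x":0,"y":-0.45,"z":-0.15,"roll":0,"jaw":1},{"x":0,"y":-0.45,"z":-0.26,"roll":0,"jaw":1},{"x":0,"y":-0.45,"z":-0.26,"roll":0,"jaw":1}]' 60 >/dev/null; python3 go.py 0.539 -0.1304 0.10 -86.9;python3 - <<'E'
from h import *
im=env.read_camera('wrist')[:,:,::-1];cv2.imwrite('pics/w17.png',im)
E
```

```text
t 13.20 tcp [ 0.5439 -0.1327  0.169 ] yaw -87.06 | x -0.007 y 0.346 z -0.007 roll -0.002 | F [-0.7 -0.3 -0.6] w 0.514 j7 -1.06 tilt y-axis [-0.051  0.013 -0.999]
```

View pics/w17.png

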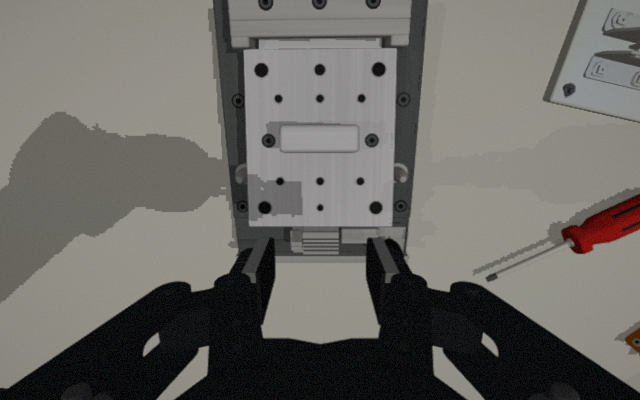

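```bash
python3 - <<'E'
import cv2
im=cv2.imread('pics/w17.png');cv2.imwrite('pics/w17c.png',cv2.resize(im[20:260,220:420],None,fx=3.5,fy=2.5,interpolation=cv2.INTER_CUBIC))
E
```

```text
(no output)
```

View pics/w17c.png

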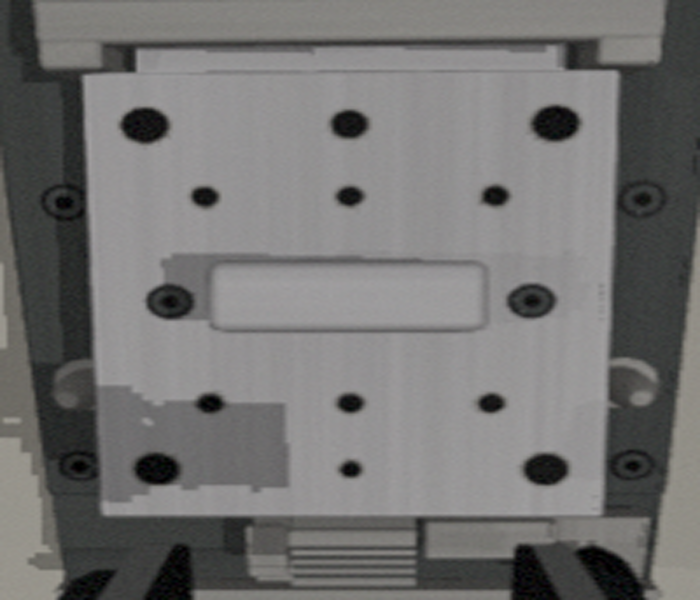

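```bash
python3 - <<'E'
from rel import *
f=lambda u,v:(220+u/3.5,20+v/2.5)
# the state after the two camera-time steps is still; arm holds
R,p=plate([(f(84,73),(65,55,12)),(f(617,70),(65,-55,12)),(f(604,516),(-65,-55,12)),(f(103,515),(-65,55,12)),(f(210,330),(-9,26,42)),(f(488,331),(-9,-26,42)),(f(488,262),(9,-26,42)),(f(212,262),(9,26,42))]); rep(R,p)
C=cam('wrist')
w=onplane(C,[f(36,40),f(662,36)],.05); print(((w[:,:2]-t)@Q).round(4))
s=env.observe();print(s['tcp_pos'],s['grip_width'])
E
```

```text
reproj err [0.37 0.69 0.67 0.19 0.6  0.22 0.84 1.04]
world origin [ 0.5847 -0.1286  0.0432] tongue [ 0.6643 -0.1239  0.0289] front bottom [ 0.5208 -0.1323  0.0547]
zaxis [0.176 0.006 0.984] pitch front-high 0.1773 side roll 0.004 yaw 3.33
tool origin (TCP->plate) [0.0002 0.1234 0.0449]
tongue R [ 0.0804 -0.0003] 0.0289
slabedge R [ 0.0667 -0.0004] 0.0435
frontbot R [-0.0633 -0.0009] 0.0547
fronttop R [-0.0612 -0.0009] 0.0665
[[ 0.0745  0.062 ]
 [ 0.0749 -0.0619]]
[ 0.54594742 -0.13226465  0.1686007 ] 0.4229026733920267
```

```bash
python3 go.py 0.5411 -0.1303 0.09 -86.9
python3 -m handwheel '[{"x":-0.01,"y":0.15,"z":-0.01,"roll":0,"jaw":1},{"x":-0.01,"y":0.3,"z":-0.005,"roll":0,"jaw":1},{"x":-0.01,"y":0.39,"z":-0.005,"roll":0,"jaw":1},{"x":-0.01,"y":0.39,"z":-0.005,"roll":0,"jaw":1},{"x":-0.01,"y":0.39,"z":-0.005,"roll":0,"jaw":1}]' 60 >/dev/null; python3 go.py 0.5411 -0.1303 0.09 -86.9
```

```text
t 13.25 tcp [ 0.5459 -0.1323  0.1686] yaw -86.99 | x -0.005 y 0.394 z -0.005 roll -0.001 | F [0.1 0.8 0.6] w 0.423 j7 -1.06 tilt y-axis [-0.049  0.012 -0.999]
t 13.75 tcp [ 0.5421 -0.1294  0.0904] yaw -86.97 | x 0.004 y 0.002 z -0.005 roll -0.001 | F [-0.4 -0.2 -0.1] w 0.000 j7 -1.01 tilt y-axis [-0.049  0.012 -0.999]
```

```bash

python3 -m handwheel '[{"x":0,"y":0.03,"z":0,"roll":0,"jaw":1},{"x":0,"y":0.055,"z":0,"roll":0,"jaw":1},{"x":0,"y":0.08,"z":0.005,"roll":0,"jaw":1},{"x":0,"y":0.1,"z":0.005,"roll":0,"jaw":1},{"x":0,"y":0.1,"z":0.005,"roll":0,"jaw":1}]' >/dev/null; python3 go.py 0.5411 -0.1303 0.059 -86.9; python3 - <<'E'
from h import *
im=env.read_camera('side')[:,:,::-1];cv2.imwrite('pics/side18c.png',cv2.resize(im[150:270,250:410],None,fx=5,fy=5,interpolation=cv2.INTER_CUBIC))
E
```

```text
t 14.25 tcp [ 0.5424 -0.1296  0.071 ] yaw -87.00 | x 0.004 y 0.060 z -0.004 roll -0.001 | F [-0.7 -0.6  3.5] w -0.002 j7 -1.00 tilt y-axis [-0.048  0.012 -0.999]
```

View pics/side18c.png

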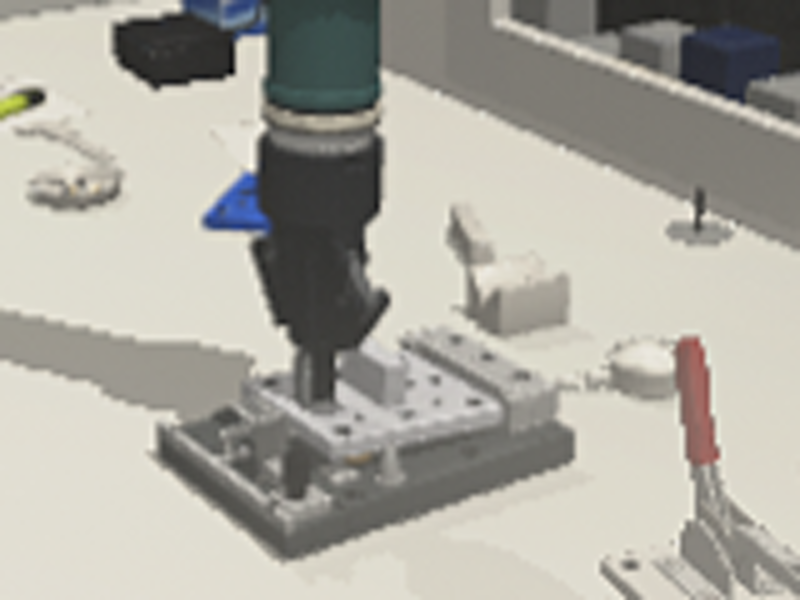

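```bash

python3 -m handwheel '[{"x":0,"y":0.02,"z":0.005,"roll":0,"jaw":1},{"x":0,"y":0.04,"z":0.01,"roll":0,"jaw":1},{"x":0,"y":0.055,"z":0.01,"roll":0,"jaw":1},{"x":0,"y":0.06,"z":0.01,"roll":0,"jaw":1},{"x":0,"y":0.06,"z":0.01,"roll":0,"jaw":1}]' >/dev/null; python3 go.py 0.5411 -0.1303 0.059 -86.9
```

```text
t 14.80 tcp [ 0.5423 -0.1296  0.0593] yaw -87.03 | x 0.003 y 0.002 z -0.006 roll -0.001 | F [-3.5 -0.2  7.1] w 0.003 j7 -0.99 tilt y-axis [-0.051  0.013 -0.999]
```

```bash

python3 -m handwheel '[{"x":0,"y":0.01,"z":0.005,"roll":0,"jaw":1},{"x":0,"y":0.02,"z":0.01,"roll":0,"jaw":1},{"x":0,"y":0.02,"z":0.01,"roll":0,"jaw":1}]' >/dev/null; python3 go.py 0.5411 -0.1303 0.057 -86.9;  python3 - <<'E'
from h import *
im=env.read_camera('side')[:,:,::-1];cv2.imwrite('pics/side19c.png',cv2.resize(im[150:270,250:410],None,fx=5,fy=5,interpolation=cv2.INTER_CUBIC))
im=env.read_camera('wrist')[:,:,::-1];cv2.imwrite('pics/w19.png',im)
E
```

```text
t 15.10 tcp [ 0.5423 -0.1297  0.059 ] yaw -87.11 | x 0.003 y 0.010 z -0.006 roll -0.002 | F [-8.5  2.6 35.1] w -0.001 j7 -0.99 tilt y-axis [-0.054  0.016 -0.998]
```

View pics/side19c.png

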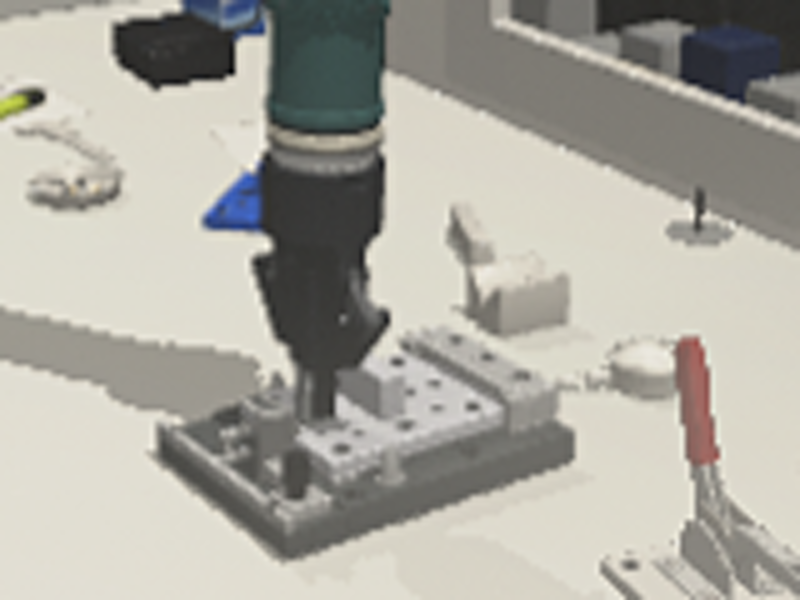

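View pics/w19.png

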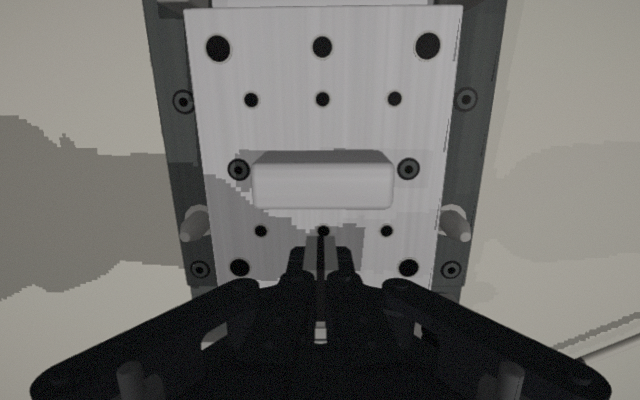

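```bash

python3 -m handwheel '[{"x":0,"y":-0.02,"z":0,"roll":0,"jaw":1},{"x":0,"y":-0.1,"z":0,"roll":0,"jaw":1},{"x":0,"y":-0.3,"z":0,"roll":0,"jaw":1},{"x":0,"y":-0.5,"z":0,"roll":0,"jaw":1},{"x":0,"y":-0.5,"z":0,"roll":0,"jaw":1}]' >/dev/null; python3 go.py 0.5411 -0.1303 0.057 -86.9;  python3 - <<'E'
from h import *
im=env.read_camera('side')[:,:,::-1];cv2.imwrite('pics/side20c.png',cv2.resize(im[150:270,250:410],None,fx=5,fy=5,interpolation=cv2.INTER_CUBIC))
im=env.read_camera('wrist')[:,:,::-1];cv2.imwrite('pics/w20.png',im)
cv2.imwrite('pics/w20c.png',cv2.resize(im[0:250,220:420],None,fx=3.5,fy=2.4,interpolation=cv2.INTER_CUBIC))
E
```

```text
t 15.70 tcp [ 0.5521 -0.1322  0.1635] yaw -87.09 | x -0.004 y 0.534 z -0.032 roll -0.002 | F [ 1.  -0.5  0.6] w -0.000 j7 -1.05 tilt y-axis [-0.042  0.013 -0.999]
```

View pics/side20c.png

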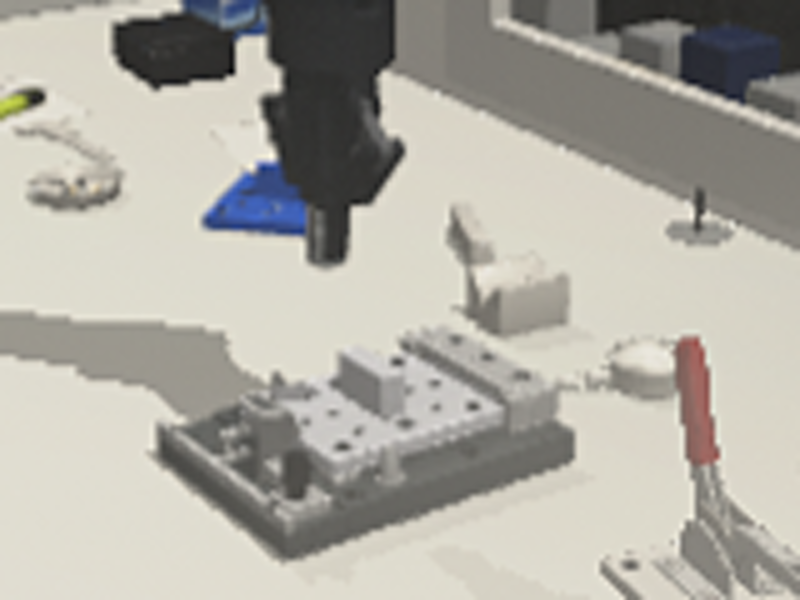

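View pics/w20c.png

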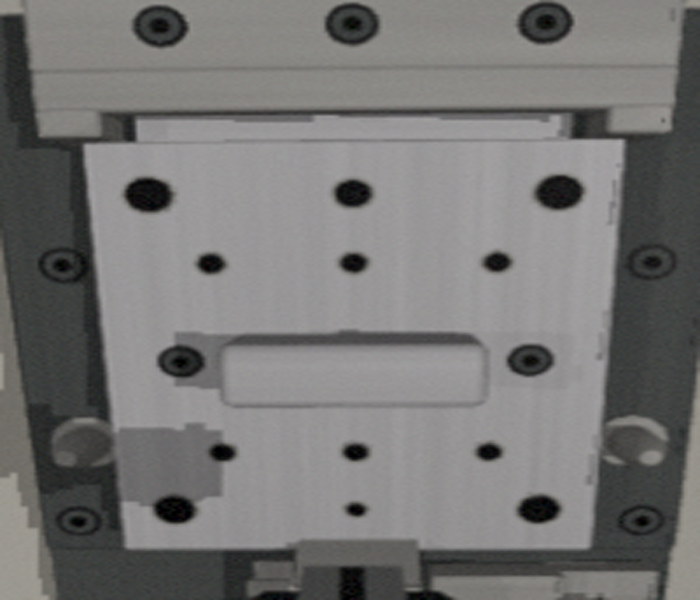

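```bash
python3 - <<'E'
from rel import *
f=lambda u,v:(220+u/3.5,v/2.4)
R,p=plate([(f(83,144),(65,55,12)),(f(623,140),(65,-55,12)),(f(593,549),(-65,-55,12)),(f(126,549),(-65,55,12)),(f(221,405),(-9,26,42)),(f(488,406),(-9,-26,42)),(f(487,344),(9,-26,42)),(f(222,344),(9,26,42))]); rep(R,p)
C=cam('wrist')
w=onplane(C,[f(32,110),f(676,106)],.05); print('lip',((w[:,:2]-t)@Q).round(4))
w=onplane(C,[f(300,541),f(417,541)],.05); print('nose',((w[:,:2]-t)@Q).round(4))
# knob target
for r in [(-.094,-.062-.03)]: print(t+Q@np.array(r))
E
python3 go.py 0.4951 -0.225 0.16 -86.9
```

```text
reproj err [0.53 0.2  0.62 0.21 0.89 0.25 0.99 1.08]
world origin [ 0.581  -0.1281  0.028 ] tongue [ 0.6618 -0.1232  0.0259] front bottom [ 0.5162 -0.132   0.0298]
zaxis [ 0.027 -0.003  1.   ] pitch front-high 0.0267 side roll 0.005 yaw 3.46
tool origin (TCP->plate) [0.0012 0.1299 0.0388]
tongue R [0.078  0.0006] 0.0259
slabedge R [0.0623 0.0004] 0.0383
frontbot R [-0.068  -0.0004] 0.0298
fronttop R [-0.0676 -0.0004] 0.0418
lip [[ 0.0699  0.0622]
 [ 0.0702 -0.0615]]
nose [[-0.0612  0.0126]
 [-0.0611 -0.014 ]]
[ 0.4951128  -0.22494878]
t 15.80 tcp [ 0.5488 -0.1309  0.1597] yaw -87.07 | x 0.456 y 0.005 z -0.292 roll -0.002 | F [-0.  -0.5 -0.4] w 0.001 j7 -1.05 tilt y-axis [-0.05   0.015 -0.999]
```

```bash

python3 -m handwheel '[{"x":0.2,"y":0,"z":-0.12,"roll":0,"jaw":1},{"x":0.4,"y":0,"z":-0.25,"roll":0,"jaw":1},{"x":0.47,"y":0.1,"z":-0.292,"roll":0,"jaw":1},{"x":0.47,"y":0.25,"z":-0.292,"roll":0,"jaw":1},{"x":0.47,"y":0.25,"z":-0.292,"roll":0,"jaw":1}]' >/dev/null; python3 go.py 0.4952 -0.228 0.062 -86.9;  python3 - <<'E'
from h import *
im=env.read_camera('wrist')[:,:,::-1];cv2.imwrite('pics/w21.png',im)
im=env.read_camera('side')[:,:,::-1];cv2.imwrite('pics/side21c.png',cv2.resize(im[150:290,230:410],None,fx=4,fy=4,interpolation=cv2.INTER_CUBIC))
E
```

```text
t 16.30 tcp [ 0.489  -0.2259  0.107 ] yaw -87.18 | x 0.017 y 0.222 z 0.044 roll -0.003 | F [-0.9  0.5  0.5] w -0.003 j7 -0.84 tilt y-axis [-0.059  0.019 -0.998]
```

View pics/w21.png

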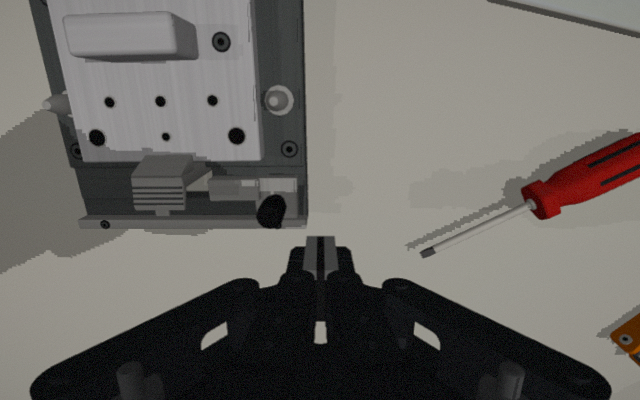

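View pics/side21c.png

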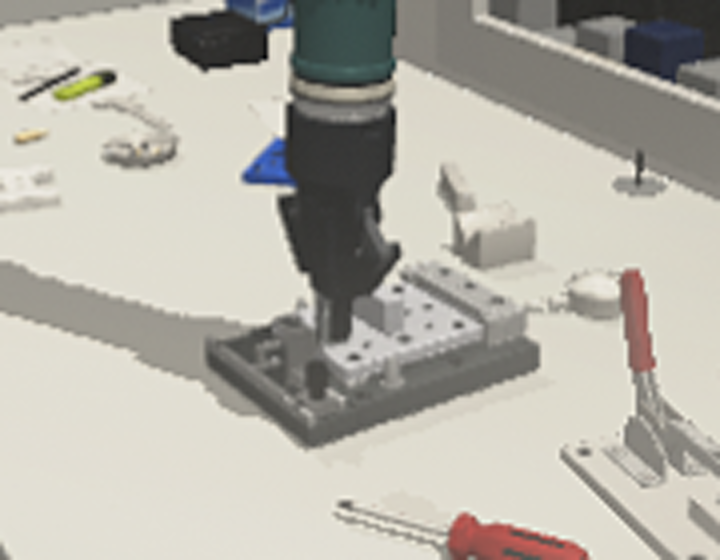

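```bash
python3 - <<'E'
from rel import *
im=cv2.imread('pics/w21.png');cv2.imwrite('pics/w21c.png',cv2.resize(im[140:260,180:370],None,fx=4,fy=4,interpolation=cv2.INTER_CUBIC))
C=cam('wrist'); w=onplane(C,[(274,202),(258,220)],.06); print('knob',w.round(4),((w[:,:2]-t)@Q).round(4))
E
```

```text
knob [[ 0.5045 -0.1977  0.06  ]
 [ 0.4927 -0.1883  0.06  ]] [[-0.0831 -0.0653]
 [-0.0944 -0.0553]]
```

View pics/w21c.png

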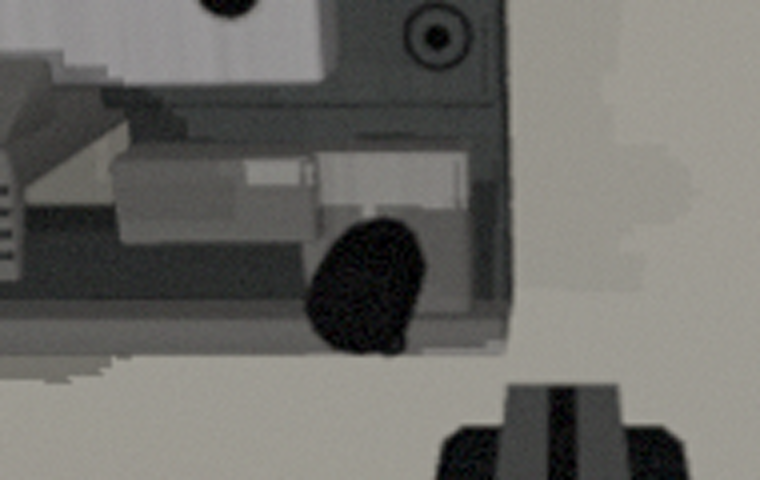

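```bash

python3 -m handwheel '[{"x":0.017,"y":0.05,"z":0.05,"roll":0,"jaw":1},{"x":0.017,"y":0.15,"z":0.05,"roll":0,"jaw":1},{"x":0.017,"y":0.222,"z":0.05,"roll":0,"jaw":1},{"x":0.017,"y":0.222,"z":0.05,"roll":0,"jaw":1}]' >/dev/null; python3 go.py 0.4952 -0.228 0.062 -86.9;  python3 - <<'E'
from h import *
im=env.read_camera('wrist')[:,:,::-1];cv2.imwrite('pics/w22c.png',cv2.resize(im[120:300,160:400],None,fx=3.3,fy=3.3,interpolation=cv2.INTER_CUBIC))
E
```

```text
t 16.80 tcp [ 0.4994 -0.2271  0.0632] yaw -86.98 | x 0.003 y 0.007 z -0.021 roll -0.001 | F [1.1 0.5 0. ] w -0.002 j7 -0.81 tilt y-axis [-0.056  0.018 -0.998]
```

View pics/w22c.png

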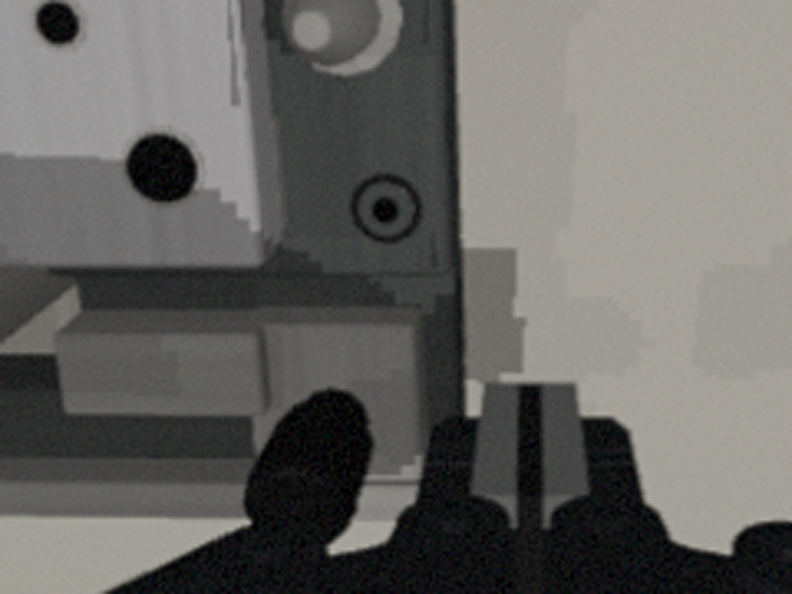

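```bash

python3 -m handwheel '[{"x":-0.04,"y":0.004,"z":-0.015,"roll":0,"jaw":1},{"x":-0.09,"y":0.004,"z":-0.015,"roll":0,"jaw":1},{"x":-0.14,"y":0.004,"z":-0.015,"roll":0,"jaw":1},{"x":-0.19,"y":0.004,"z":-0.015,"roll":0,"jaw":1},{"x":-0.22,"y":0.004,"z":-0.015,"roll":0,"jaw":1}]' >/dev/null; python3 go.py 0.4915 -0.175 0.062 -86.9;  python3 - <<'E'
from h import *
im=env.read_camera('wrist')[:,:,::-1];cv2.imwrite('pics/w23c.png',cv2.resize(im[120:300,160:400],None,fx=3.3,fy=3.3,interpolation=cv2.INTER_CUBIC))
E
```

```text
t 17.35 tcp [ 0.4943 -0.1825  0.0646] yaw -86.93 | x -0.038 y 0.015 z -0.011 roll -0.000 | F [-0.3 -2.3 -0.2] w -0.001 j7 -0.86 tilt y-axis [-0.055  0.018 -0.998]
```

View pics/w23c.png

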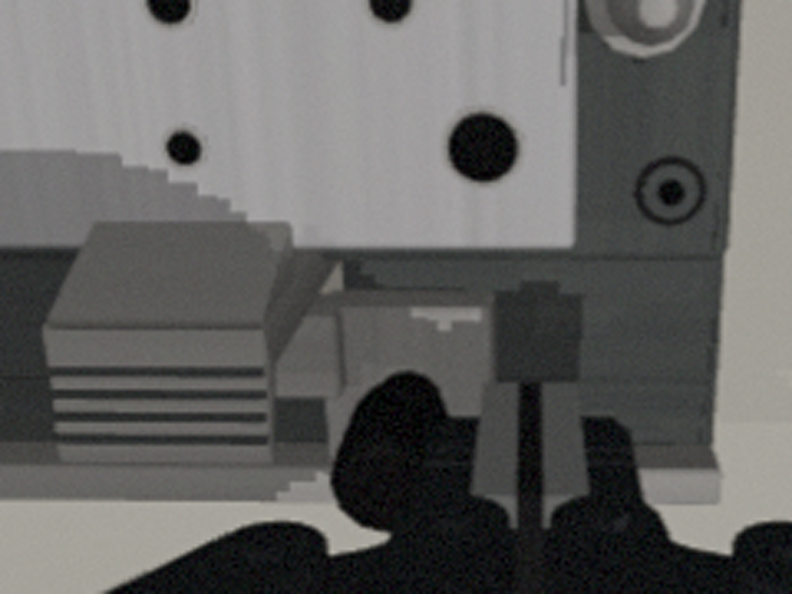

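```bash

python3 -m handwheel '[{"x":-0.02,"y":0.008,"z":-0.005,"roll":0,"jaw":1},{"x":-0.035,"y":0.008,"z":-0.005,"roll":0,"jaw":1},{"x":-0.035,"y":0.008,"z":-0.005,"roll":0,"jaw":1}]' >/dev/null; python3 go.py 0.4915 -0.175 0.062 -86.9; 
python3 -m handwheel '[{"x":-0.02,"y":0.004,"z":0,"roll":0,"jaw":1},{"x":-0.03,"y":0.004,"z":0,"roll":0,"jaw":1},{"x":-0.03,"y":0.004,"z":0,"roll":0,"jaw":1}]' >/dev/null; python3 go.py 0.4915 -0.175 0.062 -86.9
```

```text
t 17.70 tcp [ 0.4938 -0.1766  0.0636] yaw -86.93 | x -0.008 y 0.009 z -0.010 roll -0.000 | F [ 0.4 -5.4  1.7] w -0.003 j7 -0.87 tilt y-axis [-0.052  0.015 -0.999]
t 18.00 tcp [ 0.4938 -0.1761  0.0637] yaw -87.14 | x -0.006 y 0.009 z -0.011 roll -0.003 | F [ -0.4 -10.8   3.3] w 0.001 j7 -0.88 tilt y-axis [-0.049  0.008 -0.999]
```

```bash

python3 -m handwheel '[{"x":0.06,"y":0,"z":0,"roll":0,"jaw":1},{"x":0.12,"y":-0.1,"z":0,"roll":0,"jaw":1},{"x":0.12,"y":-0.35,"z":-0.1,"roll":0,"jaw":1},{"x":0,"y":-0.6,"z":-0.15,"roll":0,"jaw":1},{"x":-0.1,"y":-0.7,"z":-0.15,"roll":0,"jaw":1}]' >/dev/null; python3 -m handwheel '[{"x":-0.1,"y":0,"z":0,"roll":0,"jaw":1},{"x":-0.1,"y":0,"z":0,"roll":0,"jaw":1}]' > /dev/null; python3 go.py 0.4915 -0.175 0.062 -86.9; python3 - <<'E'
from h import *
import pickle
s=env.observe();pickle.dump({k:s[k] for k in('tcp_pos','eef_rot')},open('w24.pkl','wb'))
im=env.read_camera('wrist')[:,:,::-1];cv2.imwrite('pics/w24.png',im)
im=env.read_camera('side')[:,:,::-1];cv2.imwrite('pics/side24c.png',cv2.resize(im[150:290,250:410],None,fx=5,fy=4.2,interpolation=cv2.INTER_CUBIC))
E
```

```text
t 18.70 tcp [ 0.4679 -0.1359  0.2083] yaw -87.08 | x 0.211 y 0.723 z 0.142 roll -0.002 | F [-0.  -0.2  1. ] w 0.002 j7 -1.05 tilt y-axis [-0.047  0.011 -0.999]
```

View pics/w24.png

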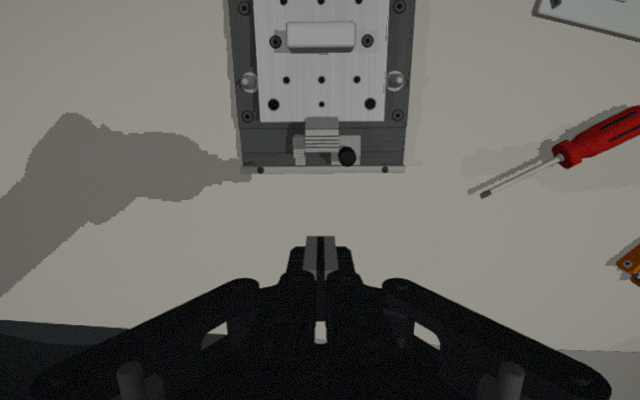

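View pics/side24c.png

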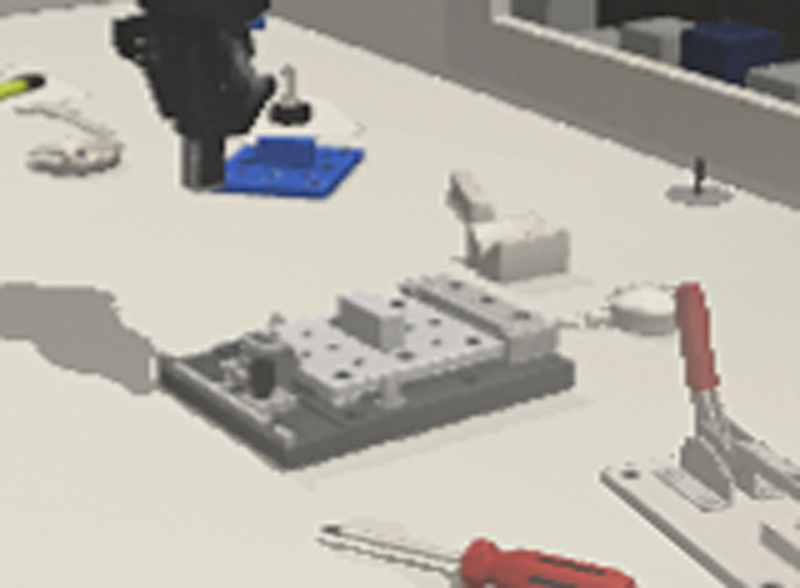

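Knob is at px (347,156), next to the catch. I'll compute the slide value relative to the guide pins in the same image.

```bash
python3 - <<'E'
from rel import *
import pickle
s=pickle.load(open('w24.pkl','rb')); C=cam('wrist',s)
im=cv2.imread('pics/w24.png')
cv2.imwrite('pics/w24c.png',cv2.resize(im[60:180,230:420],None,fx=4.2,fy=4.2,interpolation=cv2.INTER_CUBIC))
g=im.max(axis=2)[140:172,335:362]; ys,xs=np.where(g<22); k=(335+xs.mean(),140+ys.mean()); print('knob px',k,len(xs))
r=lambda uv,z:((onplane(C,[uv],z)[:,:2]-t)@Q)[0].round(4)
print('knob',r(k,.058),'pins',r((249,81),.048),r((396,81),.048), 'plate front corners',r((262,121),.042),r((386,121),.042))
E
```

```text
knob px (np.float64(345.02061855670104), np.float64(154.56701030927834)) 97
knob [-0.0923 -0.0211] pins [-0.0311  0.0607] [-0.0317 -0.0634] plate front corners [-0.0647  0.0527] [-0.065 -0.058]
```

View pics/w24c.png

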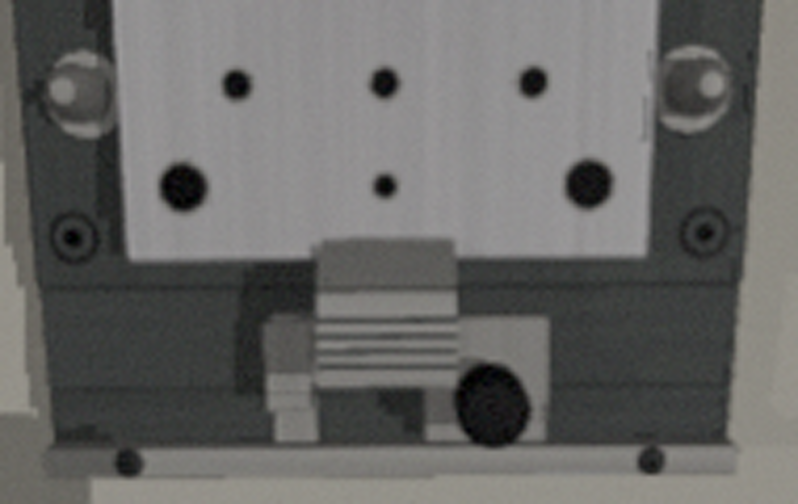

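The knob is at R y ≈ -20 to -21 mm, which puts the slide at about 40 mm, and it stopped on a hard stop. The plate is flat, and the catch nose is over its front edge with the bar behind the catch. The arm is clear of everything, so I'm handing in.

```bash
python3 -c "
from bench import env; print(env.hand_in()); print(env.observe()['t'])"
```

```text
the job is handed in; nothing more can be done
None
the job is handed in; nothing more can be done
```

I loaded, latched and locked the adapter plate, and handed the job in at about 18.8 s of the 48 s allowed. Handing in reports no verdict, so what follows is from my own measurements.

**What I did**
- **Tilt:** The tool can only yaw, so I gripped the plate's bar across its ends. I then pressed the plate's front underside on the claw's top until it sat about 0.27 rad front-high in the grip.
- **Insertion:** I slid the tongue under the lip until the slab met the claw's cheeks, lowered the plate onto the lifters and let go. It rested at about 0.18 rad.
- **Latching and locking:** I pressed the front edge down to a firm stop at 35 N. The catch snapped over it, and I pushed the slide to its end stop at about 11 N.

**Last checks**
- **Plate:** It stayed down after I let go, with the catch nose over its front edge. The tongue edge was at about x = 80 mm relative to the lip and within about 1.5 mm of the middle.
- **Slide:** The knob position puts it at about 40 mm, with the bar behind the catch.
- **Bystanders:** I did not touch any of them.

**Weaker points**
- **Flatness:** After latching, the camera estimate read 0.027 rad of tilt, close to the 0.035 limit. The method is only good to about 0.02 rad. With the catch closed over the plate, its geometry allows only about 0.01 rad.
- **Positions:** Single camera views disagreed by about 2 mm on where the receiver is. I corrected the tongue position against the lip and the knob position against the guide pins.
- **Step 2:** While I held the plate tilted, the tongue edge read about 77 mm against the 76.5 mm minimum. Once released it read about 78 mm.

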